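Charge the milling jars from the ball hopper and relock its gate

TASK

Charge every milling jar standing on the bench with one grinding ball and put a lid squarely on it. To get the balls, draw the locking rod out of the hopper's gate, pull the slide gate only as far open as it takes to let out one ball per jar, and push it fully shut; then lock it again by threading the rod from the robot's side through near bracket, gate post and far bracket until the tip stands out clearly beyond the far one. Spare balls stay in the hopper, jars upright, and no glassware may be knocked over.

Things in the scene. Friction and masses are not known exactly. Their poses are not given: they have to be found in the camera images.
- hopper: Fixed grey dispenser, 60 wide (x), 200 long (y), 160 high, open on top. Origin under its middle on the bench; x away from the robot (within 5 degrees), y to the robot's left. Four cells in a row along y (centres y = -72, -24, 24, 72) each hold one ball, all on one slide gate 118 above the bench. Below, two rails slope to -y: released balls roll out at the -y end.
- run_end (a point): Centre of the ball place nearest the stop plate, at hopper (0, -217, 52). Released balls wait here in a row on open rails, the next ones 40 further to +y and 3.5 higher each. Grip a ball from above, closing along hopper x: the rails are 38 wide over all, their tops 16 below the ball's centre. The stop plate is 30 wide, 72 high.
- gate (a joint): Slide gate under the cells: 0 m shut (starts within 0.004), grows as pulled to hopper +y, limit 0.200; stays where left (friction about 3 N). It uncovers the cells one by one from the -y end: n balls in all have dropped for any pull from 0.048 n to 0.048 n + 0.024 (aim for the middle); further on the next ball begins to sink.
- gate_grip (a point): Grip point of the gate's black upright post (30 x 30, top 206 above the bench): its centre line, 186 above the bench, hopper (0, 140) when shut; moves with the gate. Grip from above, closing along hopper y; the top 48 of the post stand free above the brackets. Lower down, 140 above the bench, a 20 x 20 square hole goes through it along hopper x.
- eye_near (a point): Centre of the 20 x 20 square hole of the near bracket, on its outer face (robot side): hopper (-33, 140, 140). Two fixed steel brackets, 6 thick, tops at 158, stand either side of the post, 66 over their outer faces. With the gate shut, the holes of near bracket, post and far bracket are in line along hopper x. Axes as the hopper's.
- eye_far (a point): Centre of the same hole of the far bracket, on its outer face (away from the robot): hopper (33, 140, 140). Axes as the hopper's.
- rod_handle (a point): Centre of the black handle (24 x 24, 50 long) of the locking rod (90 g); x along the rod to its tip. At the start the rod locks the gate: it lies loose and level in the three holes (axis 5 below the hole centres), tip away from the robot, handle 4 to 11 short of the near bracket. Draw it straight out along hopper -x.
- rest_seat (a point): Low white rest, a parking place for the drawn rod; base 100 x 44. Two open-topped notches, 18 wide, at x = -34 and 30 of this point, carry the shaft; posts 10 thick, tops 55 above the bench. This point lies midway between the notches at the axis of a rod lying in them, 50 above the bench; x as the rod lies, tip away from the robot, handle's centre at about x = -73.
- rod_tip (a point): Rounded tip of the locking rod's steel shaft (10 diameter, 95 long from the handle's front face), 120 ahead of the handle's centre.
- rod: The locking rod; origin where the shaft leaves the handle (25 ahead of the handle's centre), x along the shaft to the tip.
- ball1_center (a point): Centre of a white ceramic grinding ball, 40 diameter, 0.13 kg. Starts in the hopper's cell number 1 counted from the -y end. It rolls freely (its axes turn with it).
- ball2_center (a point): Centre of a white ceramic grinding ball, 40 diameter, 0.13 kg. Starts in the hopper's cell number 2 counted from the -y end. It rolls freely (its axes turn with it).
- ball3_center (a point): Centre of a white ceramic grinding ball, 40 diameter, 0.13 kg. Starts in the hopper's cell number 3 counted from the -y end. It rolls freely (its axes turn with it).
- ball4_center (a point): Centre of a white ceramic grinding ball, 40 diameter, 0.13 kg. Starts in the hopper's cell number 4 counted from the -y end. It rolls freely (its axes turn with it).
- jar1_center (a point): Centre (half-way up, 28 above the bench) of an open steel milling jar, 84 outer diameter, 56 high, inside 74 wide with its floor 6 above the bench, z up; stands loose on the bench, 0.5 kg. Two or all three of the three jars are present.
- jar2_center (a point): Centre (half-way up, 28 above the bench) of an open steel milling jar, 84 outer diameter, 56 high, inside 74 wide with its floor 6 above the bench, z up; stands loose on the bench, 0.5 kg. Two or all three of the three jars are present.
- jar3_center (a point): Centre (half-way up, 28 above the bench) of an open steel milling jar, 84 outer diameter, 56 high, inside 74 wide with its floor 6 above the bench, z up; stands loose on the bench, 0.5 kg. Two or all three of the three jars are present.
- lid1_knob (a point): On the axis of the knob (28 diameter, 36 high), 15 below its top, of a loose steel jar lid lying on the bench, 34 above the lid's underside (its top 49 above); z up. Disc 88 diameter, 7 thick; under it a tapered plug, 6 deep, 58 to 68 diameter, drops into the jar's mouth. Seated on a jar the disc lies on the rim and this point is 56 above the jar's centre. 0.25 kg. All lids fit all jars.
- lid2_knob (a point): On the axis of the knob (28 diameter, 36 high), 15 below its top, of a loose steel jar lid lying on the bench, 34 above the lid's underside (its top 49 above); z up. Disc 88 diameter, 7 thick; under it a tapered plug, 6 deep, 58 to 68 diameter, drops into the jar's mouth. Seated on a jar the disc lies on the rim and this point is 56 above the jar's centre. 0.25 kg. All lids fit all jars.
- lid3_knob (a point): On the axis of the knob (28 diameter, 36 high), 15 below its top, of a loose steel jar lid lying on the bench, 34 above the lid's underside (its top 49 above); z up. Disc 88 diameter, 7 thick; under it a tapered plug, 6 deep, 58 to 68 diameter, drops into the jar's mouth. Seated on a jar the disc lies on the rim and this point is 56 above the jar's centre. 0.25 kg. All lids fit all jars.
- beaker: Glass beaker, 60 diameter, 75 high, a bystander; origin under its centre, z up.
- reagent1: Clear reagent bottle with a blue cap, 70 diameter, 150 high, a bystander; origin under its centre, z up.
- reagent2: Amber reagent bottle, 60 diameter, 130 high, a bystander; origin under its centre, z up.
Things that resemble listed ones, but are neither listed nor needed, are in the scene too. Leave any turquoise or yellow look-alike of the part that bears ball2_center alone.

How it is judged:
By the outcome, as a careful person would: the job done as asked, in the order asked, and still so for the second after the job is handed in, with the robot touching nothing.
Of jar1, jar2, jar3 only 2 to 3 are there at a start; the rules pass over those that are not, and their reading is None.
At some moment in a run one of jar1, jar2, jar3 may be knocked a few centimetres aside while the robot is not near it.
It also fails if it takes over 210 s, if anything falls off the work surface, if the arm or the gripper's body presses on something with over 40 N, if the wrist force passes 120 N, or if a joint passes its speed limit or range.

ROBOT

A 7-joint arm with a two-finger parallel gripper is mounted at the origin on the work surface. World frame = base frame: x ahead of the robot, y to its left, z up, the work surface at z = 0. Lengths are in mm, angles in rad, forces in N, time in s.
With the tool pointing down it reaches from about 400 to 875 mm from the base axis. Payload 4.4 kg.
Tool frame: the origin (TCP) lies at the very end of the fingers, on their centre line; the grasp point (between the pads) lies 19 mm behind it; z points along the fingers, y is the direction in which the jaws open and shut (so a half turn about z gives the same grasp; the last joint's range is limited). The gripper opens to 85 mm and grips with 20 to 120 N. Pads are 22 mm wide; open, the fingers measure 114 mm over their backs; the gripper's body (76 mm by 85 mm) begins 54 mm behind the grasp point. The pads swing forward as they close: fully open they stand 13 mm farther back than shut.
Start: joints at [-1.37, 0.628, 0.038, 1.517, -0.027, 0.996, -0.02], TCP at [171.344, 627.024, 193.813] pointing down, gripper open.
Joint ranges: [-3.06, 3.06], [-0.37, 2.12], [-1.25, 1.32], [0.18, 2.47], [-1.1, 4.24], [0.23, 1.98], [-2.94, 2.94]. Speed limits (rad/s): [2.57, 2.57, 3.14, 3.14, 3.14, 3.14, 3.14].

INTERFACE

Orientations are given as [roll, pitch, yaw] about the fixed x, y, z axes, in that order (R = Rz(yaw) Ry(pitch) Rx(roll)).
In Python, from cell import ctrl gives the robot as it stands.
- The arm moves only by the shell command python3 -m crank 'ROWS' [OPENING]. ROWS is JSON, a list that holds one entry, the list of rows, each a list of 6 numbers: the shift along the tool's x, y, z in units of 30 mm (1.0 is 30 mm), then the turn, a rotation vector about the tool's x, y, z in units of 6 degrees (1.0 is 6 degrees). In form: [[[tx, ty, tz, rx, ry, rz], ...]]. A call has 1 to 12 rows; each row shifts and turns the pose as measured when the row begins, along the tool's axes as they then stand; what a row does not reach is not made up. A row lasts 1/12 s, in which the tool goes at most 41.7 mm and 7.16 degrees, less where a joint would pass 70% of its speed; a pose out of reach is approached as far as the arm can. A call is refused whole if a number of a shift passes 1 or a number of a turn 1, either way. A call with a gripper value outside its range is refused whole. OPENING is the gripper command: -1 is fully open, 1 is shut, values between are in proportion, set as the call begins (- or left out, the last holds). The fingers move at their own pace and stop on an object; the grip force is fixed at half the most. Time passes only in rows, so rows that do not move let the fingers close. It gives the time, the measured TCP pose, the force and the opening at its end, in the units of the state.
- ctrl.read_state(): the state, without advancing time (a new reading comes with each control period).
- ctrl.get_image(name): name is "scene" or "top" or "wrist"; returns a dict with "color" (384x512x3 uint8, red, green, blue), "depth" (384x512 float32, mm along the optical axis (not along the pixel's ray), 0 where there is no reading), "camera_matrix" (3x3 intrinsics, pixels), "R" (3x3) and "t" (3): a world point X has camera coordinates R X + t. Camera axes: x right, y down, z forward; pixel columns grow to the right and rows downward; lengths in mm; the calibration is good to about 2 mm. The wrist camera is an equidistant fisheye: a pixel r from the principal point sees the ray r / f radians off the axis. A picture is of the moment at which its call begins.
- ctrl.finish_job(): hands the job in, once; it reports no verdict.
Trained networks look in a picture, given as the dict that the camera call returned (one of the last four; its "shot" number tells which), for a name from the list of things; names that differ only in an ending like _2 or _b are one class to them, and where a whole thing is asked for, a point or a joint stands for the part that bears it (a point fixed in the world has none). Each returns a list of dicts, best first, with "conf" (0 to 1); they miss things now and then, are a little off and sometimes report something else, mostly with a low value. They report only what shows in the picture. A call takes as long as a camera call. They do not tell look-alikes from the thing itself.
- ctrl.search_frame(query, picture): "extent" ([centre column, centre row, width, height] in pixels, round what is visible of it).
The state is a dict: "clock": time; "qpos": joint angles; "qd": joint speeds; "tau": joint torques, N m; "eef_pos": TCP position; "tool_rot": TCP orientation; "force": force on the tool from outside, world axes, zero at the start; "torque": the same for the moment, N m; "width": finger opening in mm.
Only numpy, scipy, OpenCV 4.12 (cv2) and the standard library are available. Lean on these libraries where they do the work, as an engineer would, in place of code of your own. Each camera call takes 0.05 s, during which the arm holds its last target. There are 200 camera calls.

## Working session

There is one attempt and no reset: what is moved stays moved. The work goes in short steps, Python scripts to look and compute and a shell command to move; the robot and the scene stay as the last step left them, time stands still between calls to the robot, and variables do not carry over. Pictures are saved under pics/ and viewed, about 12 in all and at most 16, crops included, and the job is handed in when it is done.

```bash
ls; mkdir -p pics; cat > h.py <<'E'
import numpy as np, cv2
from cell import ctrl
from scipy.spatial.transform import Rotation as Ro
def save(im,name,crop=None,scale=1):
    c=im["color"][:,:,::-1]
    if crop: c=c[crop[1]:crop[3],crop[0]:crop[2]]
    cv2.imwrite("pics/"+name,cv2.resize(c,None,fx=scale,fy=scale,interpolation=cv2.INTER_CUBIC))
def ray(im,u,v):
    K=im["camera_matrix"]; return np.array([(u-K[0,2])/K[0,0],(v-K[1,2])/K[1,1],1.])
def cam2w(im,p): return np.array(im["R"]).T@(p-np.array(im["t"]))
def atz(im,u,v,z):
    R=np.array(im["R"]);c=-R.T@np.array(im["t"]);d=R.T@ray(im,u,v);return c+d*(z-c[2])/d[2]
def cloud(im):
    d=im["depth"];K=im["camera_matrix"];v,u=np.mgrid[:d.shape[0],:d.shape[1]]
    P=np.stack([(u-K[0,2])/K[0,0]*d,(v-K[1,2])/K[1,1]*d,d],-1)
    W=(P-np.array(im["t"]))@np.array(im["R"]); W[d==0]=np.nan; return W
def go(target,yaw=None):
    """print shift in tool frame units to target (mm) & yaw turn"""
    s=ctrl.read_state(); p=np.array(s["eef_pos"]);R=Ro.from_euler("xyz",s["tool_rot"]).as_matrix()
    print("p",p.round(1),"rpy",np.round(s["tool_rot"],3),"units",(R.T@(np.array(target)-p)/30).round(2))
E
python3 - <<'E'
from h import *
s=ctrl.read_state();print(s)
for n in("scene","top"):
    im=ctrl.get_image(n);save(im,n+"0.png",scale=1.5);print(n,im["shot"],np.array(im["camera_matrix"]).tolist(),(-np.array(im["R"]).T@im["t"]).round(0), np.array(im["R"]).round(2).tolist())
    np.save(n+"0.npy",im,allow_pickle=True)
    for q in["hopper","gate_grip","rod_handle","rest_seat","jar1_center","lid1_knob","ball2_center","beaker","reagent1","reagent2","rod"]:
        print(q,[(round(r["conf"],2),np.round(r["extent"]).tolist()) for r in ctrl.search_frame(q,im) if r["conf"]>.15])
E
```

```text
pics
{'clock': 0.0, 'qpos': array([-1.36983568,  0.62933482,  0.03844767,  1.51839984, -0.02697642,
        0.99628071, -0.02001245]), 'qd': array([-0.0003298 ,  0.0013282 ,  0.0002991 ,  0.00168389, -0.00092971,
       -0.00018261, -0.00021233]), 'tau': array([-3.18713082e-04, -5.63400078e+01,  1.22651204e+00, -1.93454236e+01,
        1.11749829e-02,  1.01737978e-02, -1.19624647e-05]), 'eef_pos': array([171.14326337, 626.33173877, 192.88640652]), 'tool_rot': array([-3.13968872e+00,  4.83086340e-05,  2.87482709e+00]), 'force': array([-0.95134764,  0.52151313,  1.16569194]), 'torque': array([ 0.01229677, -0.02093749, -0.04247498]), 'width': 85.21635296822258}
scene 1 [[350.70669240677495, 0.0, 256.52690088805775], [0.0, 350.70669240677495, 194.96975894915153], [0.0, 0.0, 1.0]] [1170. -115. 1011.] [[0.14, 0.99, 0.01], [0.81, -0.11, -0.58], [-0.57, 0.09, -0.82]]
hopper [(0.78, [250.0, 219.0, 137.0, 65.0])]
gate_grip [(0.74, [309.0, 196.0, 22.0, 22.0]), (0.29, [248.0, 216.0, 134.0, 65.0])]
rod_handle []
rest_seat [(0.8, [322.0, 194.0, 20.0, 29.0])]
jar1_center [(0.69, [308.0, 197.0, 24.0
[... 795 characters left out ...]
andle [(0.8, [198.0, 191.0, 11.0, 58.0])]
rest_seat [(0.64, [172.0, 228.0, 18.0, 41.0])]
jar1_center [(0.48, [399.0, 245.0, 32.0, 16.0]), (0.37, [279.0, 181.0, 15.0, 16.0]), (0.24, [264.0, 187.0, 150.0, 45.0])]
lid1_knob [(0.82, [378.0, 207.0, 32.0, 25.0]), (0.43, [342.0, 270.0, 36.0, 32.0])]
ball2_center [(0.63, [262.0, 179.0, 13.0, 12.0]), (0.46, [313.0, 225.0, 12.0, 12.0]), (0.42, [213.0, 239.0, 19.0, 13.0])]
beaker [(0.62, [398.0, 247.0, 27.0, 17.0])]
reagent1 [(0.84, [210.0, 137.0, 27.0, 32.0]), (0.71, [255.0, 133.0, 20.0, 28.0])]
reagent2 [(0.84, [210.0, 137.0, 27.0, 32.0]), (0.71, [255.0, 133.0, 20.0, 28.0])]
rod [(0.74, [198.0, 191.0, 12.0, 57.0]), (0.29, [114.0, 205.0, 29.0, 32.0])]
```

View pics/scene0.png

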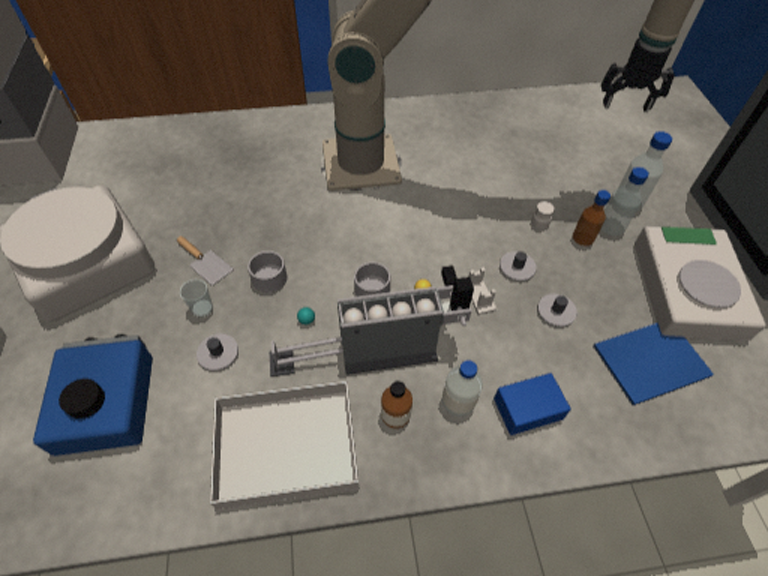

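View pics/top0.png

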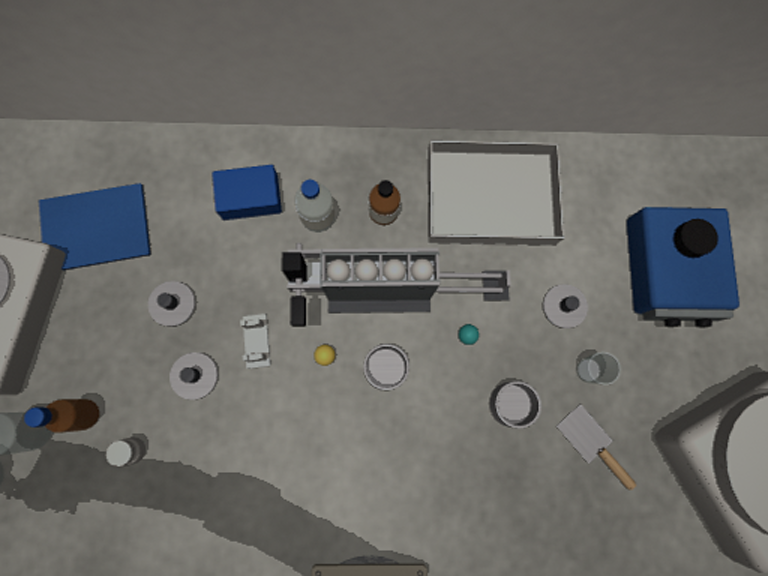

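The scene shows two jars: scene picture (267,272) and (372,280), top picture (515,404) and (386,367). There are three lids in the top picture at (171,303), (193,375) and (566,305). The rod handle is at (299,311), the post at (293,266) and the rest at (256,340). Four balls sit in the hopper. The turquoise (468,334) and yellow (324,355) balls are decoys.

```bash
python3 - <<'E'
from h import *
im=np.load("top0.npy",allow_pickle=True).item(); W=cloud(im); S=im["color"]
def box(u0,v0,u1,v1,z0,z1):
    w=W[int(v0/1.5):int(v1/1.5),int(u0/1.5):int(u1/1.5)].reshape(-1,3); return w[(w[:,2]>z0)&(w[:,2]<z1)]
print("bench z",np.nanmedian(W[int(440/1.5):int(460/1.5),int(330/1.5):int(420/1.5),2]))
h=box(315,245,445,300,150,170);r=cv2.minAreaRect(h[:,:2].astype(np.float32));print("hopper top",r,np.median(h[:,2]))
print(cv2.boxPoints(r).round(1).tolist())
p=box(275,240,312,290,195,215);print("post",p.mean(0),p.min(0),p.max(0),len(p))
hd=box(285,292,312,332,135,165);print("handle",np.median(hd,0),hd.min(0),hd.max(0),cv2.minAreaRect(hd[:,:2].astype(np.float32)))
rs=box(235,305,277,375,46,65);print("rest",rs.mean(0),cv2.minAreaRect(rs[:,:2].astype(np.float32)))
rs=box(235,305,277,375,4,65);print("rest all",cv2.minAreaRect(rs[:,:2].astype(np.float32)), np.percentile(rs[:,2],[10,50,90]))
for n,b in dict(j1=(355,335,420,400),j2=(480,370,550,440)).items():
    j=box(*b,49,62);c,rr=cv2.minEnclosingCircle(j[:,:2].astype(np.float32));print(n,c,rr,np.median(j[:,2]))
for n,b in dict(lA=(140,275,205,335),lB=(160,345,225,405),lC=(535,275,600,335)).items():
    l=box(*b,5,30);c,rr=cv2.minEnclosingCircle(l[:,:2].astype(np.float32));k=box(*b,42,56);print(n,np.round(c,1),round(rr,1),"knob",k.mean(0).round(1),len(k),np.median(l[:,2]))
for n,b in dict(beak=(570,340,630,390,30,90),reag=(285,170,340,240,20,170),amb=(360,170,410,240,20,150),yel=(310,340,340,370,10,60),tur=(455,320,485,350,10,60)).items():
    l=box(*b);c,rr=cv2.minEnclosingCircle(l[:,:2].astype(np.float32));print(n,np.round(c,1),rr,l[:,2].max())
E
```

```text
bench z 0.17719529593217923
hopper top ((607.3059692382812, -7.254341125488281), (66.2032241821289, 209.28932189941406), 1.3898569345474243) 159.1553086322038
[[571.7000122070312, 96.5999984741211], [576.7999877929688, -112.69999694824219], [642.9000244140625, -111.0999984741211], [637.9000244140625, 98.19999694824219]]
post [602.74695929 130.27375505 205.46269623] [587.67117292 115.64737265 195.11790041] [619.52937292 145.77572333 209.73721063] 179
handle [536.1723209  125.43729384 145.5755463 ] [509.76343786 113.58967494 135.13454619] [568.8453048  138.28079458 151.12140379] ((539.3298950195312, 126.19389343261719), (59.156150817871094, 24.42709732055664), 1.559970736503601)
rest [496.01975692 219.77877965  52.63008097] ((495.8758239746094, 219.62867736816406), (73.840087890625, 33.15943145751953), 7.525145530700684)
rest all ((504.04437255859375, 219.3485565185547), (131.10972595214844, 55.40936279296875), 11.933807373046875) [ 6.03600932  8.91540755 48.48971976]
j1 (448.29241943359375, -26.4915828704834) 41.88502502441406 55.839858715674495
j2 (382.1366882324219, -265.7056579589844) 42.030330657958984 55.86094968504798
lA [577.2 385.9] 53.6 knob [567.4 384.3  48.8] 83 12.767441511333308
lB [438.7 336.3] 53.3 knob [431.  331.4  48.3] 87 12.598798674975138
lC [ 573.6 -377.4] 71.5 knob [ 571.6 -377.7   49.3] 78 13.817149074380396
beak [ 448.5 -419.7] 30.31275749206543 80.86494947720881
reag [750.2 112.5] 35.46554946899414 154.81306904688844
amb [762.1 -20.5] 30.12761688232422 134.78918213466787
yel [470.6  88.7] 19.354406356811523 43.586345558008674
tur [ 512.9 -184.1] 19.52716827392578 44.360685817436746
```

```bash
python3 -m crank '[[[0,0,-1,0,0,-0.7],[0,0,-1,0,0,-0.7],[0,0,-1,0,0,-0.7],[0,0,-1,0,0,-0.7]]]' -1; python3 -c "
from h import *
go([525,126,313])"
```

```text
clock: 1.53
eef_pos: [169.8, 621.9, 309.2]
tool_rot: [-3.123, -0.004, -3.103]
force: [0.3, 1.0, 0.0]
width: 85.5
p [169.8 621.9 309.2] rpy [-3.123 -0.004 -3.103] units [-11.2  -16.97   0.13]
```

```bash
python3 -m crank '[[[-0.65,-1,0,0,0,0],[-0.65,-1,0,0,0,0],[-0.65,-1,0,0,0,0],[-0.65,-1,0,0,0,0],[-0.65,-1,0,0,0,0],[-0.65,-1,0,0,0,0],[-0.65,-1,0,0,0,0],[-0.65,-1,0,0,0,0],[-0.65,-1,0,0,0,0],[-0.65,-1,0,0,0,0],[-0.65,-1,0,0,0,0],[-0.65,-1,0,0,0,0]]]'; python3 -c "
from h import *
go([525,126,260])"
```

```text
clock: 2.53
eef_pos: [424.3, 272.1, 318.5]
tool_rot: [3.133, -0.0, -3.081]
force: [0.7, 0.6, -0.6]
width: 85.3
p [424.3 272.1 318.5] rpy [ 3.133 -0.    -3.081] units [-3.06 -5.08  1.91]
```

```bash
python3 -m crank '[[[-0.6,-0.9,0.4,0,0,0.1],[-0.6,-0.9,0.4,0,0,0.1],[-0.6,-0.9,0.4,0,0,0.1],[-0.6,-0.9,0.4,0,0,0.1],[-0.6,-0.9,0.4,0,0,0],[-0.3,-0.5,0,0,0,0],[0,0,0,0,0,0]]]'; python3 - <<'E'
from h import *
go([525,126,260])
im=ctrl.get_image("wrist");save(im,"w1.png",scale=1.5);np.save("w1.npy",im,allow_pickle=True);print(im["camera_matrix"],im["t"],(-im["R"].T@im["t"]),im["R"].round(2))
E
```

```text
clock: 3.12
eef_pos: [538.4, 109.3, 257.2]
tool_rot: [3.134, 0.008, -3.138]
force: [-0.4, 0.2, 0.6]
width: 85.4
p [538.4 109.3 257.2] rpy [ 3.134  0.008 -3.138] units [ 0.44  0.56 -0.09]
[[297.31863964   0.         255.9037871 ]
 [  0.         297.31863964 190.43505263]
 [  0.           0.           1.        ]] [-109.31134411 -571.60925547  273.41046496] [459.33260628 108.0375616  436.78465556] [[-0.    1.    0.01]
 [ 0.95  0.    0.31]
 [ 0.31  0.01 -0.95]]
```

View pics/w1.png

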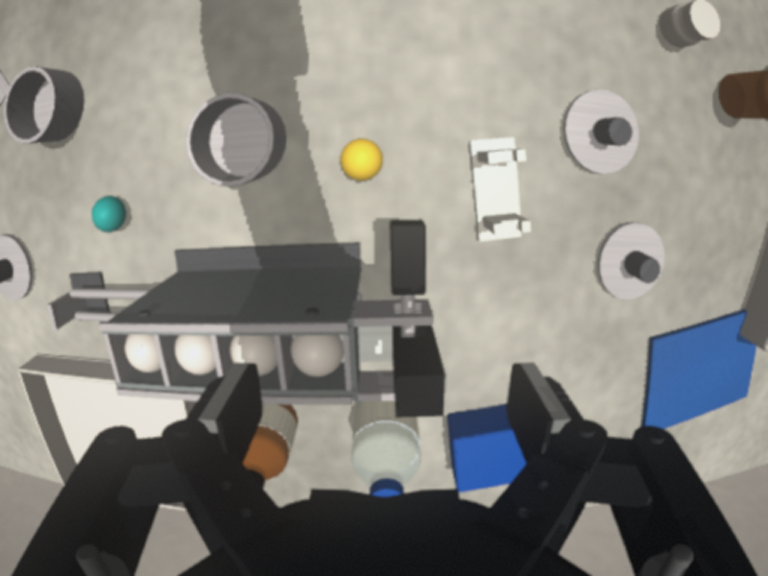

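The wrist picture shows the handle at (408,255), the post top at (420,385), the rest at (497,190), the near bracket with the shaft entering at (407,308), and the lids at (600,130) and (632,260). Next I'll measure the handle, post and rest from this view.

```bash
cat >> h.py <<'E'
def fray(im,u,v):
    K=im["camera_matrix"];x=(np.asarray(u,float)-K[0,2])/K[0,0];y=(np.asarray(v,float)-K[1,2])/K[1,1];t=np.hypot(x,y)+1e-9
    return np.stack([np.tan(t)*x/t,np.tan(t)*y/t,np.ones_like(t)],-1)
def fatz(im,u,v,z):
    R=np.array(im["R"]);c=-R.T@np.array(im["t"]);d=R.T@fray(im,u,v);return c+d*(z-c[2])/d[2]
def fcloud(im):
    d=im["depth"];v,u=np.mgrid[:d.shape[0],:d.shape[1]]
    P=fray(im,u,v)*d[...,None];W=(P-np.array(im["t"]))@np.array(im["R"]);W[d==0]=np.nan;return W
def fproj(im,X):
    c=np.array(im["R"])@np.array(X,float)+np.array(im["t"]);t=np.arctan2(np.hypot(c[0],c[1]),c[2]);f=im["camera_matrix"][0,0];n=np.hypot(c[0],c[1])
    return np.array([im["camera_matrix"][0,2]+f*t*c[0]/n,im["camera_matrix"][1,2]+f*t*c[1]/n])
E
python3 - <<'E'
from h import *
im=np.load("w1.npy",allow_pickle=True).item(); W=fcloud(im)
def box(u0,v0,u1,v1,z0,z1):
    w=W[int(v0/1.5):int(v1/1.5),int(u0/1.5):int(u1/1.5)].reshape(-1,3); return w[(w[:,2]>z0)&(w[:,2]<z1)]
def rect(n,w): print(n,len(w),"z",np.median(w[:,2]).round(1),[np.round(x,1) for x in cv2.minAreaRect(w[:,:2].astype(np.float32))],"mn",np.percentile(w,3,axis=0).round(1),np.percentile(w,97,axis=0).round(1))
rect("handle",box(380,215,435,300,140,160))
rect("post",box(390,320,450,420,200,212))
rect("shaft",box(395,293,420,303,130,150))
rect("rest a",box(465,130,535,175,50,60));rect("rest b",box(465,210,535,240,50,60))
rect("rest base",box(465,130,535,245,4,14))
rect("nbracket",box(350,295,440,330,152,163));rect("fbracket",box(350,380,400,405,152,163))
rect("hoptop",box(100,315,360,410,155,166))
for n,b in dict(lA=(590,220,670,300),lB=(560,85,645,175)).items():
    l=box(*b,10,18);c,rr=cv2.minEnclosingCircle(l[:,:2].astype(np.float32));k=box(*b,45,53);print(n,np.round(c,1),round(rr,1),"knob",k.mean(0).round(1),len(k))
j=box(180,85,290,190,51,60);print(cv2.minEnclosingCircle(j[:,:2].astype(np.float32)))
E
```

```text
handle 1154 z 145.7 [array([536.6, 126.4]), array([53.8, 23.7]), np.float64(1.3)] mn [510.7 114.7 143.7] [558.  137.7 147.2]
post 1023 z 205.9 [array([604.2, 131.8]), array([31.4, 30.1]), np.float64(0.8)] mn [589.1 117.4 201.6] [618.2 145.8 207.1]
shaft 79 z 139.9 [array([563.2, 126.2]), array([10.8, 16.7]), np.float64(0.4)] mn [557.9 118.9 136.1] [567.7 133.5 147.2]
rest a 98 z 54.8 [array([464.3, 217. ]), array([10.2, 34.4]), np.float64(7.9)] mn [458.3 200.2  51.1] [470.4 232.8  56.3]
rest b 97 z 54.9 [array([527.5, 224.5]), array([10.4, 33.4]), np.float64(8.2)] mn [521.9 208.2  50.8] [534.  240.7  56.4]
rest base 1467 z 8.1 [array([498.3, 221.4]), array([100.5,  45.1]), np.float64(6.9)] mn [450.5 197.7   6.3] [545.2 242.9   9.9]
nbracket 438 z 157.8 [array([574.7, 115.3]), array([ 8.5, 56.5]), np.float64(3.6)] mn [571.2  88.3 152.6] [578.2 142.1 159.2]
fbracket 246 z 157.8 [array([628.4, 101.6]), array([19.1, 31.6]), np.float64(2.3)] mn [621.6  86.1 152.6] [637.2 116.5 160.7]
hoptop 4542 z 160.2 [array([607.5,  -8.8]), array([ 66.5, 206.1]), np.float64(1.3)] mn [ 574.8 -105.7  155.4] [638.3  89.1 164.8]
lA [567.6 385.7] 44.5 knob [567.2 384.1  48.7] 202
lB [431.  333.1] 44.4 knob [431.1 332.1  48.7] 261
((448.6494140625, -25.303646087646484), 42.30644989013672)
```

```bash
python3 -m crank '[[[0.28,0.58,0,0,0,-0.2],[0,0,0.9,0,0,0],[0,0,0.9,0,0,0],[0,0,0.9,0,0,0],[0,0,0.5,0,0,0],[0,0,0,0,0,0],[0,0,0,0,0,0]]]'; python3 -c "
from h import *
go([530,126.5,119])"
```

```text
clock: 3.75
eef_pos: [527.4, 142.0, 161.8]
tool_rot: [3.124, 0.012, -3.104]
force: [1.0, 0.5, 0.5]
width: 85.1
p [527.4 142.  161.8] rpy [ 3.124  0.012 -3.104] units [-0.05 -0.55  1.42]
```

```bash
python3 -m crank '[[[-0.05,-0.55,0,-0.17,-0.1,0.1],[0,0,0,0,0,0],[0,0,0,0,0,0]]]'; python3 -c "
from h import *
go([530,126.5,119])"
```

```text
clock: 4.0
eef_pos: [530.1, 130.0, 164.7]
tool_rot: [3.102, 0.027, -3.109]
force: [0.1, 1.8, -0.3]
width: 85.7
p [530.1 130.  164.7] rpy [ 3.102  0.027 -3.109] units [ 0.05 -0.18  1.52]
```

```bash
cat >> h.py <<'E'
def go(t,yaw=None):
    s=ctrl.read_state(); p=np.array(s["eef_pos"]);r=Ro.from_euler("xyz",s["tool_rot"])
    w=(r.inv()*Ro.from_euler("xyz",[np.pi,0,s["tool_rot"][2] if yaw is None else yaw])).as_rotvec(degrees=True)/6
    print("p",p.round(1),"rpy",np.round(s["tool_rot"],3),"w",round(s["width"],1),"F",s["force"].round(1),"units",(r.as_matrix().T@(np.array(t)-p)/30).round(2),"rot",w.round(2))
E
python3 -m crank '[[[0.05,-0.15,0,0.38,0.26,0.09],[0,0,0.5,0,0,0],[0,0,0.5,0,0,0],[0,0,0,0,0,0],[0,0,0,0,0,0]]]'; python3 -c "
from h import *
go([530,126.5,119],-3.118)"
```

```text
clock: 4.42
eef_pos: [532.9, 128.9, 141.1]
tool_rot: [3.14, 0.01, -3.117]
force: [0.1, 0.3, -0.3]
width: 85.6
p [532.9 128.9 141.1] rpy [ 3.14   0.01  -3.117] w 85.6 F [ 0.1  0.3 -0.3] units [ 0.11 -0.08  0.74] rot [0.02 0.09 0.01]
```

```bash
python3 -m crank '[[[0.11,-0.08,0.4,0,0.09,0],[0,0,0.4,0,0,0],[0,0,0.1,0,0,0],[0,0,0,0,0,0]]]'; python3 -c "
from h import *
go([530,126.5,119],-3.118)"
```

```text
clock: 4.75
eef_pos: [531.4, 127.7, 115.8]
tool_rot: [3.138, 0.005, -3.116]
force: [-0.6, -0.4, 0.3]
width: 85.9
p [531.4 127.7 115.8] rpy [ 3.138  0.005 -3.116] w 85.9 F [-0.6 -0.4  0.3] units [ 0.05 -0.04 -0.11] rot [0.04 0.04 0.02]
```

Now I'll close on the handle.

```bash
python3 -m crank '[[[0,-0.04,-0.05,0,0,0],[0,0,0,0,0,0],[0,0,0,0,0,0],[0,0,0,0,0,0],[0,0,0,0,0,0],[0,0,0,0,0,0],[0,0,0,0,0,0]]]' 1; python3 -c "
from h import *
go([531,126.5,116],-3.118)"
```

```text
clock: 5.33
eef_pos: [532.7, 126.2, 119.7]
tool_rot: [3.137, 0.008, -3.116]
force: [-0.4, 0.4, 0.4]
width: 0.8
p [532.7 126.2 119.7] rpy [ 3.137  0.008 -3.116] w 0.8 F [-0.4  0.4  0.4] units [0.06 0.01 0.12] rot [0.04 0.07 0.02]
```

```bash
python3 - <<'E'
from h import *
im=ctrl.get_image("scene");save(im,"s2.png",(250,150,380,270),5);im=ctrl.get_image("wrist");np.save("w2.npy",im,allow_pickle=True)
E
```

```text
(no output)
```

View pics/s2.png

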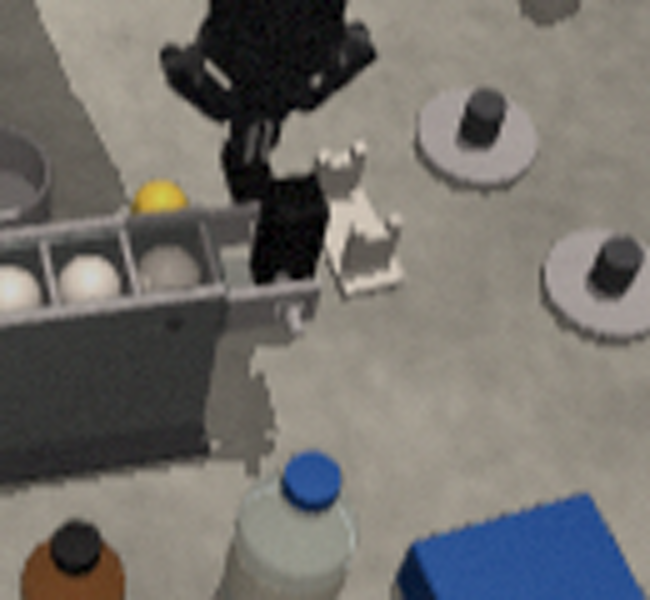

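```bash
python3 - <<'E'
from h import *
im=np.load("w2.npy",allow_pickle=True).item();save(im,"w2.png",(190,140,340,330),4 if 0 else 3.1)
E
```

```text
(no output)
```

View pics/w2.png

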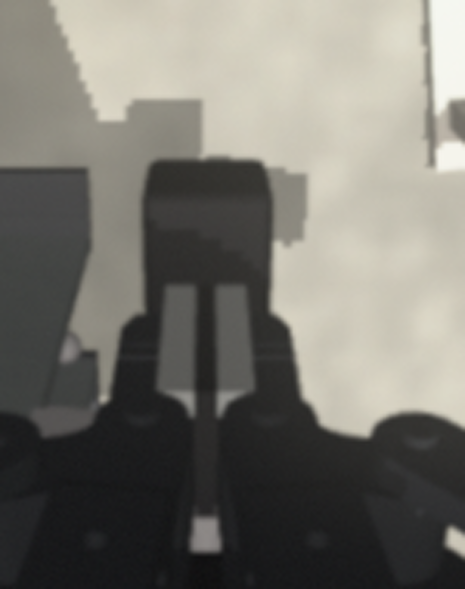

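```bash
python3 - <<'E'
from h import *
im=np.load("w2.npy",allow_pickle=True).item();W=fcloud(im)
print(-im["R"].T@im["t"])
def px(x,y): return int(190+x/3.1),int(140+y/3.1)
for x,y in[(205,200),(205,230),(205,270),(180,300),(180,340),(180,380),(235,300),(235,380),(205,340),(205,420),(205,535),(300,130),(140,360),(40,250),(207,165)]:
    u,v=px(x,y);print((x,y),W[v,u].round(1))
E
```

```text
[453.80192713 123.75236585 299.31012142]
(205, 200) [511.7 126.  144.2]
(205, 230) [517.  126.1 146. ]
(205, 270) [524.8 126.3 146.3]
(180, 300) [520.7 122.1 166. ]
(180, 340) [520.6 122.4 179.7]
(180, 380) [521.4 122.6 189.7]
(235, 300) [520.7 130.6 165.7]
(235, 380) [520.2 129.8 191.5]
(205, 340) [520.6 126.  179.6]
(205, 420) [525.3 126.1 193.9]
(205, 535) [593.3 128.1 140.5]
(300, 130) [5.389e+02 1.589e+02 5.000e-01]
(140, 360) [nan nan nan]
(40, 250) [578.2  72.   17.8]
(207, 165) [510.7 126.  127.7]
```

```bash
python3 - <<'E'
from h import *
im=np.load("w1.npy",allow_pickle=True).item();W=fcloud(im)
for z in(257,270,290,300,310,330): print(z,fproj(im,[527,109.3+43,z])*1.5,fproj(im,[527,109.3-43,z])*1.5)
for x,y in[(535,375),(530,400),(525,420),(245,375),(235,400),(545,400)]: print((x,y),W[int(y/1.5),int(x/1.5)].round(1))
im=np.load("w2.npy",allow_pickle=True).item()
for z in(119,130,140,150,155,160,165): print(z,(fproj(im,[521,126.2,z])-[190,140])*3.1)
E
```

```text
257 [481.18192932 306.53972985] [284.69588245 306.26586794]
270 [487.76463547 317.62116897] [278.4214572  317.37003742]
290 [499.59269925 337.73519258] [267.14246829 337.54606477]
300 [506.43623181 349.49488933] [260.613501   349.35511364]
310 [514.01669124 362.62845638] [253.37860889 362.55580672]
330 [531.81887978 393.93407598] [236.37539363 394.07510389]
(535, 375) [525.6 155.5 321.3]
(530, 400) [528.6 151.8 330.2]
(525, 420) [536.5 151.8 329.7]
(245, 375) [526.   66.2 320.2]
(235, 400) [527.   66.4 332.7]
(545, 400) [525.3 154.  335.8]
119 [203.86575836 197.90891912]
130 [204.09423975 217.35535824]
140 [204.32567781 237.02966451]
150 [204.58348652 258.91760031]
155 [204.72363025 270.80338233]
160 [204.87209793 283.38561026]
165 [205.02959331 296.72221384]
```

The wrist cloud shows the shut fingertips at about z 158 while the state says TCP 119.7. When open, they show at about 310 against a TCP of 257. So the real finger ends sit about 40 mm behind the reported TCP, and the fingers closed above the handle. From here on I'll aim eef z = grasp height − 59.

```bash
python3 -m crank '[[[0,0,0,0,0,0],[0,0,0,0,0,0],[0,0,0,0,0,0],[0,0,0,0,0,0],[0,0,0,0,0,0]]]' -1; python3 -m crank '[[[0.06,0,0.4,0,0.07,0],[0,0,0.4,0,0,0],[0,0,0.4,0,0,0],[0,0,0.1,0,0,0],[0,0,0,0,0,0]]]'; python3 -c "
from h import *
go([531,126.5,79],-3.118)"
```

```text
clock: 5.85
eef_pos: [532.5, 126.3, 119.5]
tool_rot: [3.137, 0.007, -3.116]
force: [-0.8, 0.1, 0.6]
width: 60.3
clock: 6.27
eef_pos: [530.6, 126.5, 77.0]
tool_rot: [3.137, -0.001, -3.116]
force: [-1.3, 0.1, 0.6]
width: 85.4
p [530.6 126.5  77. ] rpy [ 3.137e+00 -1.000e-03 -3.116e+00] w 85.4 F [-1.3  0.1  0.6] units [-0.01 -0.   -0.07] rot [ 0.04 -0.01  0.02]
```

```bash
python3 -m crank '[[[0,0,0,0,0,0],[0,0,0,0,0,0],[0,0,0,0,0,0],[0,0,0,0,0,0],[0,0,0,0,0,0],[0,0,0,0,0,0],[0,0,0,0,0,0],[0,0,0,0,0,0]]]' 1; python3 -c "
from h import *
go([420,126.5,79],-3.118)"
```

```text
clock: 6.93
eef_pos: [531.2, 126.6, 78.2]
tool_rot: [3.136, 0.0, -3.116]
force: [0.3, 0.3, -0.7]
width: 23.3
p [531.2 126.6  78.2] rpy [ 3.136  0.    -3.116] w 23.3 F [ 0.3  0.3 -0.7] units [ 3.71  0.09 -0.03] rot [0.05 0.   0.02]
```

```bash
python3 -m crank '[[[0.3,0,0,0,0,0],[0.4,0,0,0,0,0],[0.4,0,0,0,0,0],[0.4,0,0,0,0,0],[0.4,0,0,0,0,0],[0.4,0,0,0,0,0],[0.4,0,0,0,0,0],[0.4,0,0,0,0,0],[0.4,0,0,0,0,0],[0.2,0,0,0,0,0],[0,0,0,0,0,0]]]'; python3 -c "
from h import *
go([420,126.5,79],-3.118)"
```

```text
clock: 7.85
eef_pos: [407.4, 122.5, 78.2]
tool_rot: [3.137, -0.004, -3.116]
force: [0.5, 0.5, -1.0]
width: 23.1
p [407.4 122.5  78.2] rpy [ 3.137 -0.004 -3.116] w 23.1 F [ 0.5  0.5 -1. ] units [-0.42  0.12 -0.03] rot [ 0.04 -0.04  0.02]
```

```bash
python3 -m crank '[[[-0.05,0.5,0,0,0,-0.3],[-0.05,0.5,0,0,0,-0.3],[-0.05,0.5,0,0,0,-0.3],[-0.05,0.5,0,0,0,-0.05],[-0.05,0.5,0,0,0,0],[0,0.3,0,0,0,0],[0,0,0,0,0,0],[0,0,0,0,0,0]]]'; python3 -c "
from h import *
go([420.5,211.6,30],-3.019)"
```

```text
clock: 8.52
eef_pos: [411.1, 210.0, 79.2]
tool_rot: [3.137, 0.002, -3.015]
force: [-0.3, -0.6, -1.1]
width: 23.1
p [411.1 210.   79.2] rpy [ 3.137e+00  2.000e-03 -3.015e+00] w 23.1 F [-0.3 -0.6 -1.1] units [-0.31  0.01  1.64] rot [0.05 0.01 0.04]
```

```bash
python3 -m crank '[[[-0.3,0.02,0.4,0.04,0,0.03],[0,0,0.5,0,0,0],[0,0,0.6,0,0,0],[0,0,0.2,0,0,0],[0,0,0,0,0,0],[0,0,0,0,0,0]]]'; python3 - <<'E'
from h import *
go([420.5,211.6,-5],-3.019)
im=ctrl.get_image("wrist");save(im,"w3.png",(200,40,380,290),2.4);W=fcloud(im);np.save("w3.npy",im,allow_pickle=True)
E
```

```text
clock: 9.02
eef_pos: [422.3, 206.6, 27.4]
tool_rot: [-3.14, 0.003, -3.024]
force: [-0.1, 0.0, -0.3]
width: 23.1
p [422.3 206.6  27.4] rpy [-3.140e+00  3.000e-03 -3.024e+00] w 23.1 F [-0.1  0.  -0.3] units [0.04 0.18 1.08] rot [-0.02  0.03 -0.05]
```

View pics/w3.png

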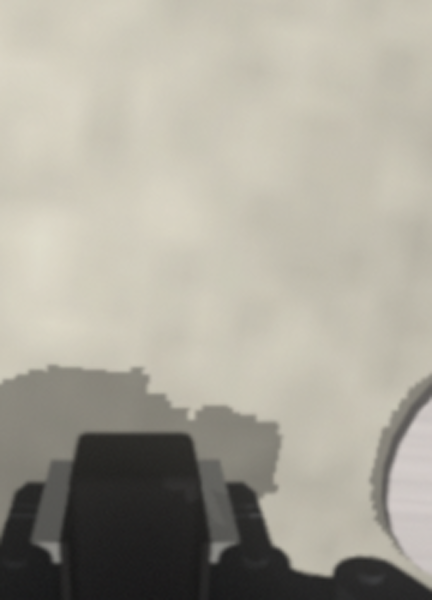

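```bash
python3 -m crank '[[[0.04,0.18,0,-0.02,0.03,-0.05],[0,0,0,0,0,0],[0,0,0,0,0,0]]]'; python3 -c "
from h import *
go([420.5,211.6,-5],-3.019)"; python3 - <<'E'
from h import *
im=ctrl.get_image("top");save(im,"t3.png",(140,180,270,280),6)
W=cloud(im);m=(W[...,0]>475)&(W[...,0]<535)&(W[...,1]>200)&(W[...,1]<245)&(W[...,2]>72)&(W[...,2]<100)
w=W[m];print(len(w),w.mean(0) if len(w) else 0, np.polyfit(w[:,0],w[:,1],1) if len(w)>5 else 0)
E
```

```text
clock: 9.32
eef_pos: [421.5, 212.2, 29.5]
tool_rot: [3.14, 0.003, -3.02]
force: [0.4, -0.4, -0.7]
width: 23.1
p [421.5 212.2  29.5] rpy [ 3.14e+00  3.00e-03 -3.02e+00] w 23.1 F [ 0.4 -0.4 -0.7] units [ 0.04 -0.02  1.15] rot [ 0.02  0.03 -0.01]
89 [503.96886079 221.12092434  91.94663794] [1.35581957e-01 1.52791840e+02]
```

View pics/t3.png

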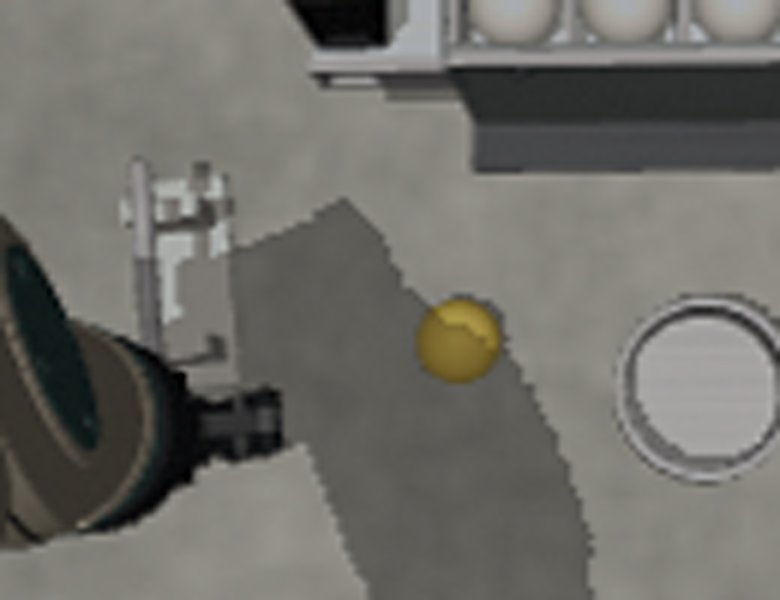

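The picture shows the rod held over the rest, with its notches around (200,180)–(210,350). The rod's cloud line matches the notch line within 1 mm, so I'll lower it.

```bash
python3 -m crank '[[[0.03,0,0.4,0,0,0],[0,0,0.4,0,0,0],[0,0,0.2,0,0,0],[0,0,0.05,0,0,0],[0,0,0,0,0,0]]]'; python3 -c "
from h import *
go([420.5,211.6,-6],-3.019)"
```

```text
clock: 9.78
eef_pos: [422.6, 214.1, -0.9]
tool_rot: [3.138, 0.008, -3.018]
force: [-0.5, 0.1, -1.5]
width: 23.3
p [422.6 214.1  -0.9] rpy [ 3.138  0.008 -3.018] w 23.3 F [-0.5  0.1 -1.5] units [ 0.08 -0.08  0.17] rot [0.04 0.08 0.01]
```

```bash
python3 -m crank '[[[0.05,-0.06,0.13,0,0.05,0],[0,0,0,0,0,0],[0,0,0,0,0,0]]]';  python3 -m crank '[[[0,0,0,0,0,0],[0,0,0,0,0,0],[0,0,0,0,0,0],[0,0,0,0,0,0],[0,0,0,0,0,0],[0,0,0,0,0,0]]]' -1; python3 -c "
from h import *
go([420.5,211.6,-6],-3.019)"
```

```text
clock: 10.03
eef_pos: [421.7, 212.2, -4.3]
tool_rot: [3.137, 0.003, -3.018]
force: [0.5, 0.7, -0.3]
width: 23.1
clock: 10.53
eef_pos: [422.9, 212.7, -3.0]
tool_rot: [3.136, 0.006, -3.018]
force: [0.5, 0.2, 0.3]
width: 85.3
p [422.9 212.7  -3. ] rpy [ 3.136  0.006 -3.018] w 85.3 F [0.5 0.2 0.3] units [ 0.08 -0.03  0.1 ] rot [0.05 0.06 0.01]
```

```bash
python3 -m crank '[[[0,0,-0.5,0,0,0],[0,0,-0.9,0,0,0],[0,0,-0.9,0,0,0],[0,0,-0.9,0,0,0],[0,0,-0.9,0,0,0.3],[0,0,-0.9,0,0,0.3],[0,0,-0.9,0,0,0.3],[0,0,-0.5,0,0,0],[0,0,0,0,0,0]]]'; python3 - <<'E'
from h import *
go([604,132,190],-3.118)
im=ctrl.get_image("wrist");W=fcloud(im)
m=(W[...,0]>440)&(W[...,0]<550)&(W[...,1]>190)&(W[...,1]<250)&(W[...,2]>48)
for x in (480,490,500,510): 
    w=W[m&(abs(W[...,0]-x)<4)];print(x,len(w),w.mean(0).round(1) if len(w) else "")
m=(W[...,0]>390)&(W[...,0]<460)&(W[...,1]>180)&(W[...,1]<250)&(W[...,2]>52);print(np.percentile(W[m],[3,50,97],axis=0).round(1))
E
```

```text
clock: 11.28
eef_pos: [420.3, 210.7, 196.9]
tool_rot: [3.137, 0.001, -3.117]
force: [-0.0, 0.8, -0.0]
width: 85.7
p [420.3 210.7 196.9] rpy [ 3.137e+00  1.000e-03 -3.117e+00] w 85.7 F [-0.   0.8 -0. ] units [-6.06 -2.77  0.22] rot [0.05 0.01 0.01]
480 54 [480.2 219.   54. ]
490 48 [490.1 220.2  54.3]
500 49 [499.7 221.6  54. ]
510 49 [510.  222.9  53.9]
[[399.1 182.1  61.5]
 [404.2 213.5 322.3]
 [429.8 245.7 336.1]]
```

```bash
python3 -m crank '[[[-0.8,-0.36,0,0,0,0],[-0.8,-0.36,0,0,0,0],[-0.8,-0.36,0,0,0,0],[-0.8,-0.36,0,0,0,0],[-0.8,-0.36,0,0,0,0],[-0.8,-0.36,0,0,0,0],[-0.6,-0.3,0,0,0,0],[-0.2,0,0,0,0,0],[0,0,0,0,0,0],[0,0,0,0,0,0]]]'; python3 -c "
from h import *
go([604,132,130],-3.118)"
```

```text
clock: 12.17
eef_pos: [585.8, 137.5, 178.6]
tool_rot: [-3.141, -0.025, -3.111]
force: [-1.0, 0.7, -0.2]
width: 85.6
p [585.8 137.5 178.6] rpy [-3.141 -0.025 -3.111] w 85.6 F [-1.   0.7 -0.2] units [-0.64 -0.2   1.6 ] rot [-0.01 -0.24  0.07]
```

```bash
python3 -m crank '[[[-0.6,-0.2,0,0,-0.24,0.05],[0,0,0,0,0,0],[0,0,0.4,0,0,0],[0,0,0.4,0,0,0],[0,0,0,0,0,0],[0,0,0,0,0,0]]]'; python3 -c "
from h import *
go([604,132,130],-3.118)"
```

```text
clock: 12.67
eef_pos: [601.0, 136.0, 153.2]
tool_rot: [3.14, -0.001, -3.11]
force: [-0.1, -1.2, 0.5]
width: 85.3
p [601.  136.  153.2] rpy [ 3.14e+00 -1.00e-03 -3.11e+00] w 85.3 F [-0.1 -1.2  0.5] units [-0.1  -0.14  0.77] rot [ 0.01 -0.01  0.07]
```

```bash
python3 -m crank '[[[-0.1,-0.14,0.4,0,0,0.07],[0,0,0.35,0,0,0],[0,0,0,0,0,0],[0,0,0,0,0,0]]]'; python3 -m crank '[[[0,0,0,0,0,0],[0,0,0,0,0,0],[0,0,0,0,0,0],[0,0,0,0,0,0],[0,0,0,0,0,0],[0,0,0,0,0,0],[0,0,0,0,0,0]]]' 1;python3 -c "
from h import *
go([604,132,130],-3.118)"
```

```text
clock: 13.0
eef_pos: [604.5, 132.7, 130.3]
tool_rot: [3.139, 0.001, -3.117]
force: [-0.8, -0.2, 0.3]
width: 85.7
clock: 13.58
eef_pos: [605.0, 132.5, 131.0]
tool_rot: [3.139, 0.002, -3.117]
force: [-0.2, -0.4, 0.2]
width: 29.4
p [605.  132.5 131. ] rpy [ 3.139e+00  2.000e-03 -3.117e+00] w 29.4 F [-0.2 -0.4  0.2] units [ 0.03 -0.02  0.03] rot [0.02 0.02 0.01]
```

```bash
python3 -m crank '[[[0,0.3,0,0,0,0],[0,0.4,0,0,0,0],[0,0.4,0,0,0,0],[0,0.4,0,0,0,0],[0,0.4,0,0,0,0],[0,0.4,0,0,0,0],[0,0.4,0,0,0,0],[0,0,0,0,0,0],[0,0,0,0,0,0]]]';python3 -c "
from h import *
go([602.4,240,131],-3.118)"
```

```text
clock: 14.33
eef_pos: [602.9, 219.3, 130.9]
tool_rot: [3.141, 0.003, -3.116]
force: [0.4, -2.9, 1.1]
width: 29.5
p [602.9 219.3 130.9] rpy [ 3.141e+00  3.000e-03 -3.116e+00] w 29.5 F [ 0.4 -2.9  1.1] units [-0.    0.69 -0.  ] rot [0.   0.03 0.02]
```

```bash
python3 -m crank '[[[0,0.4,0,0,0,0],[0,0.28,0,0,0,0],[0,0,0,0,0,0],[0,0,0,0,0,0],[0,0,0,0,0,0],[0,0,0,0,0,0]]]';python3 - <<'E'
from h import *
go([602.4,240,131],-3.118)
im=ctrl.get_image("scene");save(im,"s4.png",(150,150,350,290),3.8)
E
```

```text
clock: 14.83
eef_pos: [602.4, 238.9, 131.0]
tool_rot: [-3.14, 0.002, -3.119]
force: [0.8, 0.7, -0.6]
width: 29.6
p [602.4 238.9 131. ] rpy [-3.140e+00  2.000e-03 -3.119e+00] w 29.6 F [ 0.8  0.7 -0.6] units [-0.    0.04 -0.  ] rot [-0.01  0.02 -0.01]
```

View pics/s4.png

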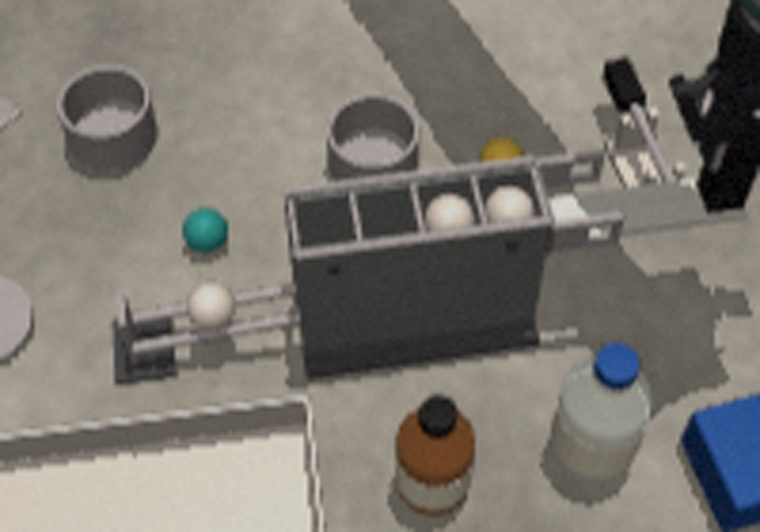

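Cells 1 and 2 are empty, cells 3 and 4 still hold balls, and a ball is rolling down the rails at (212,303). The rod is on the rest at (640,100). Next I'll push the gate shut.

```bash
python3 -m crank '[[[0,-0.4,0,0,0,0],[0,-0.4,0,0,0,0],[0,-0.4,0,0,0,0],[0,-0.4,0,0,0,0],[0,-0.4,0,0,0,0],[0,-0.4,0,0,0,0],[0,-0.4,0,0,0,0],[0,-0.4,0,0,0,0],[0,0,0,0,0,0],[0,0,0,0,0,0]]]';python3 - <<'E'
from h import *
go([605,132,131],-3.118)
E
```

```text
clock: 15.72
eef_pos: [604.9, 135.8, 131.0]
tool_rot: [3.139, 0.004, -3.12]
force: [1.2, 3.8, -0.0]
width: 29.5
p [604.9 135.8 131. ] rpy [ 3.139  0.004 -3.12 ] w 29.5 F [ 1.2  3.8 -0. ] units [ 0.   -0.13 -0.  ] rot [ 0.02  0.04 -0.01]
```

```bash
python3 -m crank '[[[0,-0.13,0,0,0,0],[0,-0.12,0,0,0,0],[0,-0.12,0,0,0,0],[0,-0.1,0,0,0,0]]]';python3 -c "
from h import *
go([605,132,131],-3.118)"
```

```text
clock: 16.05
eef_pos: [605.2, 128.7, 131.1]
tool_rot: [3.131, 0.005, -3.114]
force: [2.0, 10.8, -0.8]
width: 29.0
p [605.2 128.7 131.1] rpy [ 3.131  0.005 -3.114] w 29.0 F [ 2.  10.8 -0.8] units [0.   0.11 0.  ] rot [0.1  0.05 0.03]
```

```bash
python3 -m crank '[[[0,0,0,0,0,0],[0,0,0,0,0,0]]]'; python3 -m crank '[[[0,0,0,0,0,0],[0,0,0,0,0,0],[0,0,0,0,0,0],[0,0,0,0,0,0],[0,0,0,0,0,0],[0,0,0,0,0,0]]]' -1; python3 -m crank '[[[0,0,-0.5,0,0,0],[0.3,0,-0.7,0,0,0],[0.8,0,-0.5,0,0,0],[0.8,0,-0.4,0,0,0],[0.4,0,0,0,0,0],[0,0,0,0,0,0],[0,0,0,0,0,0]]]'; python3 - <<'E'
from h import *
go([422,212,190],-3.019)
im=ctrl.get_image("wrist");np.save("w5.npy",im,allow_pickle=True);W=fcloud(im);save(im,"w5.png",scale=1.5)
def reg(n,x0,x1,y0,y1,z0,z1):
    m=(W[...,0]>x0)&(W[...,0]<x1)&(W[...,1]>y0)&(W[...,1]<y1)&(W[...,2]>z0)&(W[...,2]<z1);w=W[m]
    print(n,len(w),np.median(w[:,2]).round(1),[np.round(x,1) for x in cv2.minAreaRect(w[:,:2].astype(np.float32))],np.percentile(w,2,axis=0).round(1),np.percentile(w,98,axis=0).round(1));return w
reg("post",580,630,100,160,202,210)
reg("nb",565,582,90,200,152,161);reg("fb",625,645,90,200,152,161)
reg("hop",560,650,-130,110,156,164)
reg("handle",380,455,180,250,50,70)
print("shaft");[print(reg("s",x-4,x+4,205,240,49,62).mean(0)) for x in(482,512)]
E
```

```text
clock: 16.22
eef_pos: [605.2, 128.7, 131.0]
tool_rot: [3.132, 0.005, -3.114]
force: [2.3, 3.5, 0.7]
width: 29.4
clock: 16.72
eef_pos: [604.0, 125.9, 130.7]
tool_rot: [3.134, 0.002, -3.116]
force: [-0.8, 0.4, -0.6]
width: 85.2
clock: 17.3
eef_pos: [532.8, 122.4, 195.5]
tool_rot: [3.135, 0.002, -3.118]
force: [-0.6, 0.7, -0.5]
width: 85.6
p [532.8 122.4 195.5] rpy [ 3.135e+00  2.000e-03 -3.118e+00] w 85.6 F [-0.6  0.7 -0.5] units [3.62 3.07 0.2 ] rot [ 0.06  0.02 -0.94]
post 1343 205.9 [array([604. , 128.5]), array([32.3, 30.6]), np.float64(3.1)] [589.  114.1 202.5] [618.6 142.9 207.1]
nb 643 157.6 [array([574.5, 116.8]), array([ 7.9, 53.3]), np.float64(0.8)] [570.7  91.5 152.4] [578.2 142.5 159.1]
fb 197 157.5 [array([632.4, 100.6]), array([20.6, 13.3]), np.float64(87.5)] [628.   90.3 152.3] [637.4 110.7 159.1]
hop 3340 159.9 [array([ 6.066e+02, -5.000e-01]), array([ 67.8, 222.3]), np.float64(1.1)] [ 573.2 -107.5  156.3] [637.1 105.9 163.9]
handle 1092 61.6 [array([428.3, 212.4]), array([54.4, 24.8]), np.float64(7.8)] [402.6 198.6  52.4] [452.1 224.8  63.4]
shaft
s 65 54.4 [array([482.1, 218.9]), array([7.9, 8.9]), np.float64(3.8)] [478.1 214.5  49.4] [485.9 223.3  56.4]
[481.88122776 218.56984302  53.87085192]
s 54 54.6 [array([511.9, 222.8]), array([8.8, 7.3]), np.float64(89.1)] [508.6 218.6  50.8] [515.5 226.9  56.3]
[511.94919995 222.50117612  54.19803361]
```

View pics/w5.png

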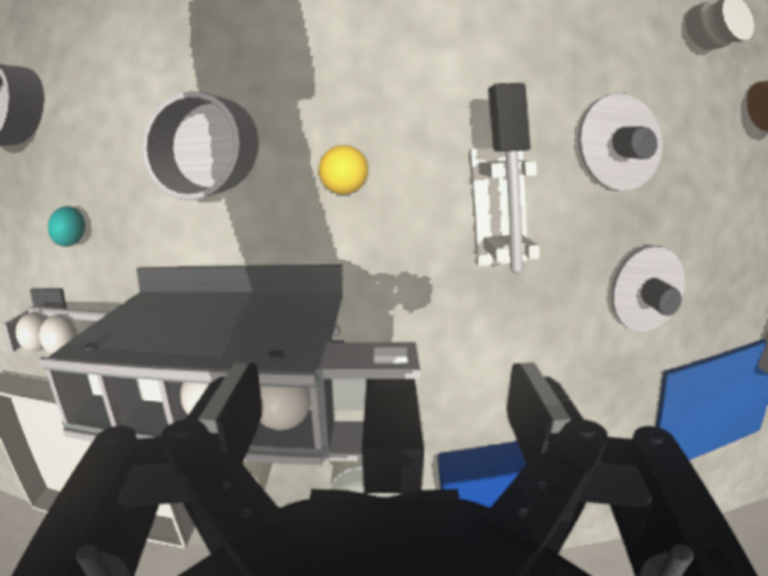

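```bash
python3 - <<'E'
from h import *
im=np.load("w5.npy",allow_pickle=True).item()
save(im,"w5c.png",(200,210,300,290),7)
for y in(118,128,131,138): print(y,[((fproj(im,[571,y,z])-[200,210])*7).round(0).tolist() for z in(130,150)])
print(((fproj(im,[604,128.5,206])-[200,210])*7))
E
```

```text
118 [[344.0, 144.0], [342.0, 214.0]]
128 [[421.0, 146.0], [424.0, 216.0]]
131 [[444.0, 146.0], [449.0, 216.0]]
138 [[498.0, 147.0], [506.0, 217.0]]
[430.08558411 727.3229483 ]
```

View pics/w5c.png

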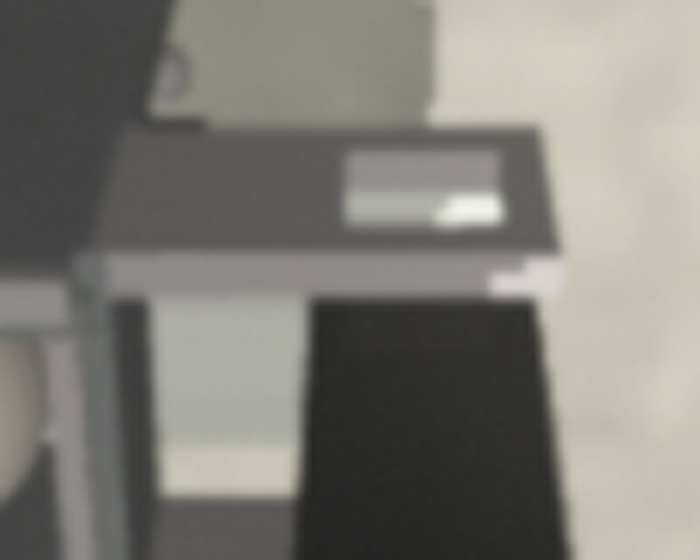

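The near hole spans crop columns 343–502, so its centre is at y 128, z about 139. The gate is shut and both balls wait at the run end. Now I'll fetch the rod.

```bash
python3 -m crank '[[[0.6,0.45,0,0,0,-0.25],[0.6,0.45,0,0,0,-0.25],[0.6,0.45,0,0,0,-0.25],[0.6,0.45,0.6,0,0,-0.25],[0.6,0.45,0.8,0,0,0],[0.5,0.4,0.9,0,0,0],[0,0.2,0.8,0,0,0],[0,0,0.4,0,0,0],[0,0,0,0,0,0],[0,0,0,0,0,0]]]'; python3 -c "
from h import *
go([421,210.7,40],-3.012)"
```

```text
clock: 18.18
eef_pos: [430.2, 203.4, 83.4]
tool_rot: [3.137, 0.012, -3.013]
force: [0.2, 0.0, 0.2]
width: 85.4
p [430.2 203.4  83.4] rpy [ 3.137  0.012 -3.013] w 85.4 F [0.2 0.  0.2] units [0.29 0.27 1.45] rot [ 0.05  0.11 -0.01]
```

```bash
python3 -m crank '[[[0.29,0.25,0,0.05,0.11,0],[0,0,0.5,0,0,0],[0,0,0.9,0,0,0],[0,0,0.9,0,0,0],[0,0,0.4,0,0,0],[0,0,0.1,0,0,0],[0,0,0,0,0,0],[0,0,0,0,0,0]]]'; python3 -c "
from h import *
go([421,210.7,-7],-3.012)"
```

```text
clock: 18.85
eef_pos: [435.1, 212.1, 1.6]
tool_rot: [3.138, 0.018, -3.021]
force: [-0.3, -0.1, 0.2]
width: 85.6
p [435.1 212.1   1.6] rpy [ 3.138  0.018 -3.021] w 85.6 F [-0.3 -0.1  0.2] units [0.48 0.01 0.28] rot [ 0.04  0.17 -0.08]
```

```bash
python3 -m crank '[[[0.48,0.02,0.1,0.04,0.17,-0.08],[0,0,0.15,0,0,0],[0,0,0,0,0,0],[0,0,0,0,0,0]]]'; python3 -c "
from h import *
go([421,210.7,-7],-3.012)"
```

```text
clock: 19.18
eef_pos: [422.0, 211.8, -3.5]
tool_rot: [3.14, 0.004, -3.012]
force: [-0.8, -0.7, 0.4]
width: 85.2
p [422.  211.8  -3.5] rpy [ 3.14   0.004 -3.012] w 85.2 F [-0.8 -0.7  0.4] units [ 0.04 -0.03  0.12] rot [ 0.01  0.04 -0.  ]
```

```bash
python3 -m crank '[[[0.04,-0.03,0.1,0,0,0],[0,0,0,0,0,0],[0,0,0,0,0,0],[0,0,0,0,0,0],[0,0,0,0,0,0],[0,0,0,0,0,0],[0,0,0,0,0,0],[0,0,0,0,0,0]]]' 1; python3 -c "
from h import *
go([421,210.7,-7],-3.012)"; python3 -m crank '[[[0,0,-0.3,0,0,0],[0,0,-0.6,0,0,0],[0,0,-0.8,0,0,0],[0,0,-0.8,0,0,0],[0,0,-0.4,0,0,0],[0,0,0,0,0,0.35],[0,0,0,0,0,0.35],[0,0,0,0,0,0.3],[0,0,0,0,0,0],[0,0,0,0,0,0]]]'; python3 -c "
from h import *
go([427,125,83],-3.118)"
```

```text
clock: 19.85
eef_pos: [421.5, 211.0, -5.8]
tool_rot: [3.14, 0.006, -3.012]
force: [0.3, 0.2, 0.3]
width: 23.1
p [421.5 211.   -5.8] rpy [ 3.14   0.006 -3.012] w 23.1 F [0.3 0.2 0.3] units [ 0.02 -0.01  0.04] rot [0.02 0.05 0.  ]
clock: 20.68
eef_pos: [419.0, 209.9, 86.2]
tool_rot: [3.14, 0.002, -3.128]
force: [0.5, -0.5, -1.2]
width: 23.3
p [419.  209.9  86.2] rpy [ 3.140e+00  2.000e-03 -3.128e+00] w 23.3 F [ 0.5 -0.5 -1.2] units [-0.23 -2.83  0.1 ] rot [ 0.02  0.02 -0.09]
```

```bash
python3 -m crank '[[[0,-0.6,0,0,0,-0.09],[0,-0.7,0,0,0,0],[0,-0.7,0,0,0,0],[0,-0.6,0,0,0,0],[0,-0.1,0.05,0,0,0],[0,0,0,0,0,0],[0,0,0,0,0,0]]]'; python3 -c "
from h import *
go([419,124.8,83.5],-3.118)"
```

```text
clock: 21.27
eef_pos: [418.3, 127.3, 80.6]
tool_rot: [3.141, -0.005, -3.113]
force: [0.6, 0.3, -0.8]
width: 23.2
p [418.3 127.3  80.6] rpy [ 3.141 -0.005 -3.113] w 23.2 F [ 0.6  0.3 -0.8] units [-0.02 -0.09 -0.1 ] rot [ 0.   -0.05  0.04]
```

```bash
python3 -m crank '[[[0,-0.08,-0.1,0,-0.05,0.05],[0,0,0,0,0,0],[0,0,0,0,0,0]]]'; python3 - <<'E'
from h import *
go([419,124.8,83.5],-3.118)
for n in("top","scene"):
    im=ctrl.get_image(n);W=cloud(im);np.save(n+"6.npy",im,allow_pickle=True)
    m=(W[...,0]>465)&(W[...,0]<540)&(W[...,1]>105)&(W[...,1]<150)&(W[...,2]>125)&(W[...,2]<160);w=W[m]
    print(n,len(w),w.mean(0).round(1),w.min(0).round(1),w.max(0).round(1),np.polyfit(w[:,0]-500,w[:,1],1),np.polyfit(w[:,0]-500,w[:,2],1))
    m=(W[...,0]>580)&(W[...,0]<630)&(W[...,1]>105)&(W[...,1]<155)&(W[...,2]>200)&(W[...,2]<210);w=W[m];print("post",w.mean(0).round(1),np.percentile(w,[5,95],axis=0).round(1))
E
```

```text
clock: 21.52
eef_pos: [418.3, 127.6, 83.3]
tool_rot: [3.14, 0.0, -3.116]
force: [0.3, -0.5, -1.4]
width: 23.5
p [418.3 127.6  83.3] rpy [ 3.14   0.    -3.116] w 23.5 F [ 0.3 -0.5 -1.4] units [-0.02 -0.09 -0.01] rot [0.01 0.   0.02]
top 112 [505.2 128.2 142.4] [466.7 123.8 136.3] [539.9 133.5 147. ] [4.62111883e-02 1.27946724e+02] [9.02097126e-03 1.42303901e+02]
post [603.7 127.5 206.1] [[589.4 113.3 203.7]
 [618.1 141.4 208.4]]
scene 61 [503.7 128.4 142.5] [466.8 124.1 137.2] [539.8 133.9 148.7] [2.02037687e-02 1.28328082e+02] [-7.40829428e-03  1.42554368e+02]
post [605.6 127.1 205.7] [[591.2 113.  201.6]
 [619.3 141.4 208.3]]
```

```bash
python3 -m crank '[[[0,-0.07,0,0,0,0.04],[-0.1,-0.01,0,0,0,0],[-0.2,0,0,0,0,0],[-0.25,0,0,0,0,0],[-0.25,0,0,0,0,0],[-0.25,0,0,0,0,0],[0,0,0,0,0,0],[0,0,0,0,0,0]]]'; python3 - <<'E'
from h import *
go([536,127.3,83.5],-3.118)
E
```

```text
clock: 22.28
eef_pos: [454.9, 126.8, 83.5]
tool_rot: [3.14, 0.003, -3.119]
force: [-0.3, 0.8, -0.6]
width: 22.9
p [454.9 126.8  83.5] rpy [ 3.140e+00  3.000e-03 -3.119e+00] w 22.9 F [-0.3  0.8 -0.6] units [-2.7  -0.05  0.01] rot [ 0.02  0.03 -0.01]
```

```bash
python3 -m crank '[[[0,-0.05,0,0,0,0],[-0.2,0,0,0,0,0],[-0.25,0,0,0,0,0],[-0.25,0,0,0,0,0],[0,0,0,0,0,0]]]'; python3 - <<'E'
from h import *
go([536,127.3,83.5],-3.118)
for n in("top","scene"):
    im=ctrl.get_image(n);W=cloud(im)
    m=(W[...,0]>500)&(W[...,0]<566)&(W[...,1]>105)&(W[...,1]<150)&(W[...,2]>125)&(W[...,2]<160);w=W[m]
    print(n,len(w),w.mean(0).round(1),w.min(0).round(1),w.max(0).round(1),np.polyfit(w[:,0]-550,w[:,1],1),np.polyfit(w[:,0]-550,w[:,2],1))
E
```

```text
clock: 22.7
eef_pos: [477.4, 125.4, 83.4]
tool_rot: [3.14, 0.002, -3.119]
force: [-0.1, -0.6, -0.3]
width: 23.1
p [477.4 125.4  83.4] rpy [ 3.140e+00  2.000e-03 -3.119e+00] w 23.1 F [-0.1 -0.6 -0.3] units [-1.95  0.02 -0.  ] rot [ 0.02  0.02 -0.01]
top 6 [561.7 123.6 141.1] [557.5 122.1 139.6] [565.5 124.5 142.9] [1.88104442e-02 1.23366790e+02] [ -0.17133876 143.13931825]
scene 74 [518.9 124.7 143.5] [500.2 113.6 126.2] [558.7 137.5 152.7] [-2.45945320e-03  1.24622282e+02] [-3.60218435e-02  1.42356573e+02]
```

```bash
python3 -m crank '[[[-0.2,0.03,0,0,0,0],[-0.25,0.01,0,0,0,0],[-0.25,0,0,0,0,0],[-0.2,0,0,0,0,0],[0,0,0,0,0,0]]]'; python3 - <<'E'
from h import *
go([536,127.3,83.5],-3.118)
E
```

```text
clock: 23.22
eef_pos: [504.4, 127.4, 83.0]
tool_rot: [3.14, -0.001, -3.118]
force: [0.2, -0.3, -1.0]
width: 23.4
p [504.4 127.4  83. ] rpy [ 3.140e+00 -1.000e-03 -3.118e+00] w 23.4 F [ 0.2 -0.3 -1. ] units [-1.05 -0.03 -0.02] rot [ 0.01 -0.01  0.  ]
```

```bash
python3 -m crank '[[[-0.25,-0.02,0,0,0,0],[-0.25,0,0,0,0,0],[-0.25,0,0,0,0,0],[-0.15,0,0,0,0,0],[0,0,0,0,0,0]]]'; python3 - <<'E'
from h import *
go([536,127.3,83.5],-3.118)
im=ctrl.get_image("scene");save(im,"s7.png",(250,140,380,250),6)
E
```

```text
clock: 23.63
eef_pos: [534.8, 127.3, 82.8]
tool_rot: [3.14, -0.001, -3.118]
force: [0.9, -0.5, -0.8]
width: 23.2
p [534.8 127.3  82.8] rpy [ 3.140e+00 -1.000e-03 -3.118e+00] w 23.2 F [ 0.9 -0.5 -0.8] units [-0.04 -0.   -0.02] rot [ 0.01 -0.01  0.  ]
```

View pics/s7.png

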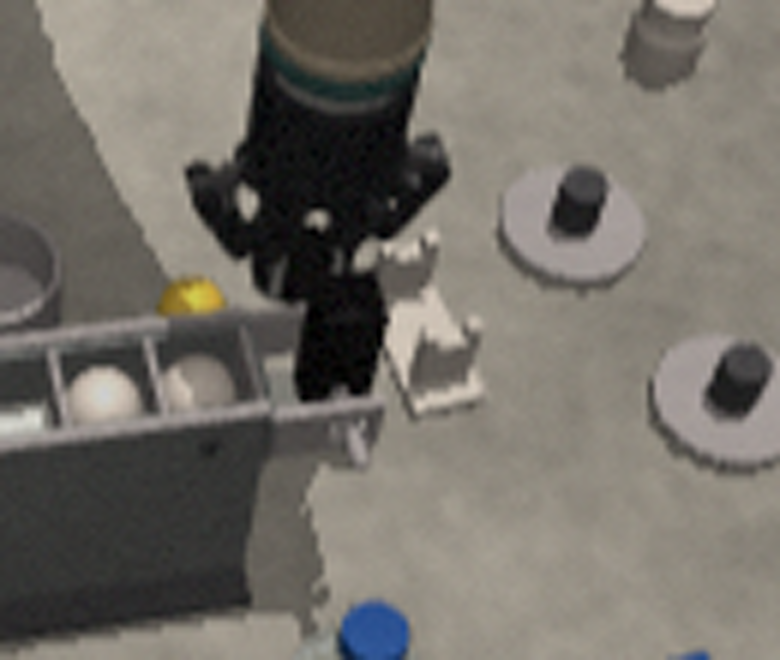

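The tip stands out beyond the far bracket at (355,440) in the picture. I'll release the rod and go up.

```bash
python3 -m crank '[[[0,0,0.08,0,0,0],[0,0,0,0,0,0]]]'; python3 -m crank '[[[0,0,0,0,0,0],[0,0,0,0,0,0],[0,0,0,0,0,0],[0,0,0,0,0,0],[0,0,0,0,0,0],[0,0,0,0,0,0]]]' -1; python3 -m crank '[[[0,0,-0.3,0,0,0],[0,0,-0.6,0,0,0],[0,0,-0.8,0,0,0],[0,0,-0.8,0,0,0],[0,0,-0.8,0,0,0],[0,0,-0.7,0,0,0],[0,0,-0.5,0,0,0],[0,0,0,0,0,0],[0,0,0,0,0,0]]]'; python3 - <<'E'
from h import *
go([612.4,-228.2,150],-3.118+np.pi/2)
print(ctrl.read_state()["qpos"].round(2))
im=ctrl.get_image("wrist");W=fcloud(im)
def reg(n,x0,x1,y0,y1,z0,z1):
    m=(W[...,0]>x0)&(W[...,0]<x1)&(W[...,1]>y0)&(W[...,1]<y1)&(W[...,2]>z0)&(W[...,2]<z1);w=W[m]
    print(n,len(w),np.percentile(w,[2,50,98],axis=0).round(1).tolist())
reg("handle",500,568,108,148,130,160);reg("post",580,630,100,160,202,210);reg("tip",640,670,110,145,120,150)
E
```

```text
clock: 23.85
eef_pos: [533.8, 127.2, 80.0]
tool_rot: [3.141, -0.002, -3.118]
force: [0.2, -1.2, -0.6]
width: 23.0
clock: 24.35
eef_pos: [532.6, 127.4, 80.3]
tool_rot: [3.14, -0.003, -3.117]
force: [0.2, 0.5, -0.2]
width: 85.4
clock: 25.1
eef_pos: [532.4, 126.8, 225.9]
tool_rot: [3.14, -0.003, -3.118]
force: [0.4, 0.5, -1.1]
width: 85.4
p [532.4 126.8 225.9] rpy [ 3.140e+00 -3.000e-03 -3.118e+00] w 85.4 F [ 0.4  0.5 -1.1] units [ -2.39 -11.9    2.51] rot [ 3.0e-02 -1.0e-02 -1.5e+01]
[-0.41  0.45  0.18  1.77 -0.1   0.94  1.41]
handle 1429 [[513.8, 115.5, 134.8], [536.0, 127.0, 146.8], [562.5, 138.4, 148.2]]
post 1128 [[589.1, 114.1, 203.0], [602.2, 128.7, 205.9], [618.5, 143.2, 207.1]]Traceback (most recent call last):
  File "<stdin>", line 8, in <module>
  File "<stdin>", line 7, in reg
    return _quantile_unchecked(
        a, q, axis, out, overwrite_input, method, keepdims, weights)
    return _ureduce(a,
                    func=_quantile_ureduce_func,
    ...<5 lines>...
                    overwrite_input=overwrite_input,
                    method=method)
    r = func(a, **kwargs)
    result = _quantile(arr,
                       quantiles=q,
    ...<2 lines>...
                       out=out,
                       weights=wgt)
    slices_having_nans = np.isnan(arr[-1, ...])
                                  ~~~^^^^^^^^^
IndexError: index -1 is out of bounds for axis 0 with size 0
```

```bash
python3 -m crank '[[[-0.2,-1,0,0,0,0],[-0.2,-1,0,0,0,0],[-0.2,-1,0,0,0,0],[-0.2,-1,0,0,0,0],[-0.2,-1,0,0,0,0],[-0.2,-1,0,0,0,0],[-0.2,-1,0,0,0,0],[-0.2,-1,0,0,0,0],[-0.2,-1,0,0,0,0],[-0.2,-1,0,0,0,0],[-0.2,-1,0,0,0,0],[0,-0.5,0,0,0,0]]]';  python3 -m crank '[[[0,0,0,0,0,1],[0,0,0,0,0,1],[0,0,0,0,0,1],[0,0,0,0,0,1],[0,0,0,0,0,1],[0,0,0,0,0,1],[0,0,0,0,0,1],[0,0,0,0,0,1],[0,0,0,0,0,1],[0,0,0,0,0,1],[0,0,0,0,0,1],[0,0,0,0,0,1]]]';python3 - <<'E'
from h import *
go([612.4,-228.2,150],-3.118-np.pi/2)
print(ctrl.read_state()["qpos"].round(2))
E
```

```text
clock: 26.15
eef_pos: [602.0, -221.7, 205.5]
tool_rot: [3.132, -0.031, -3.102]
force: [-0.4, -0.5, 0.5]
width: 85.4
clock: 27.15
eef_pos: [588.2, -228.6, 183.7]
tool_rot: [-3.082, -0.032, 1.847]
force: [-0.7, -0.1, -0.0]
width: 85.7
p [ 588.2 -228.6  183.7] rpy [-3.082 -0.032  1.847] w 85.7 F [-0.7 -0.1 -0. ] units [-0.24  0.84  1.07] rot [-0.61 -0.23  2.42]
[ 0.01  0.71  0.56  1.52 -0.38  1.09  0.94]
```

```bash
python3 -m crank '[[[-0.24,0.8,0,-0.3,-0.1,0.9],[0,0,0,-0.3,-0.1,0.8],[0,0,0,0,0,0.7],[0,0,0,0,0,0],[0,0,0,0,0,0]]]';python3 - <<'E'
from h import *
go([612.4,-228.2,80],-3.118-np.pi/2)
im=ctrl.get_image("wrist");W=fcloud(im);np.save("w8.npy",im,allow_pickle=True)
m=(W[...,0]>580)&(W[...,0]<645)&(W[...,1]>-270)&(W[...,1]<-150)&(W[...,2]>58)&(W[...,2]<80);w=W[m]
for a in range(-270,-150,10):
    q=w[(w[:,1]>=a)&(w[:,1]<a+10)]; print(a,len(q),np.median(q[:,0]).round(1) if len(q) else"",q[:,2].max().round(1) if len(q) else "")
for n in("top",):
    im=ctrl.get_image(n)
    print([(round(r["conf"],2),np.round(r["extent"]).tolist(),atz(im,r["extent"][0],r["extent"][1],56).round(1)) for r in ctrl.search_frame("ball2_center",im)],[(round(r["conf"],2),np.round(r["extent"]).tolist()) for r in ctrl.search_frame("jar1_center",im)])
    W=cloud(im)
    for n,(x,y) in dict(j1=(448,-26),j2=(382,-266)).items():
        m=(abs(W[...,0]-x)<75)&(abs(W[...,1]-y)<75)&(W[...,2]>51)&(W[...,2]<60);print(n,cv2.minEnclosingCircle(W[m][:,:2].astype(np.float32)))
E
```

```text
clock: 27.57
eef_pos: [609.7, -227.1, 173.3]
tool_rot: [-3.129, -0.007, 1.581]
force: [-0.9, -0.6, -0.0]
width: 85.1
p [ 609.7 -227.1  173.3] rpy [-3.129 -0.007  1.581] w 85.1 F [-0.9 -0.6 -0. ] units [-0.06  0.13  3.11] rot [-0.12 -0.07 -0.13]
-270 0  
-260 133 612.8 73.8
-250 248 613.3 74.1
-240 275 612.6 73.1
-230 370 612.4 73.5
-220 308 613.3 70.7
-210 136 611.7 72.3
-200 339 612.0 77.4
-190 397 611.9 77.4
-180 309 611.8 74.9
-170 14 613.2 63.3
-160 0  
[] []
j1 ((0.0, 0.0), 0.0)
j2 ((374.40142822265625, -274.0335693359375), 40.19159698486328)
```

```bash
python3 -m crank '[[[-0.05,0.1,0.5,-0.1,-0.07,-0.13],[0,0,0.9,0,0,0],[0,0,0.9,0,0,0],[0,0,0.9,0,0,0],[0,0,0.6,0,0,0],[0,0,0,0,0,0],[0,0,0,0,0,0]]]';python3 - <<'E'
from h import *
go([612.6,-228.7,-2],-3.118-np.pi/2)
E
```

```text
clock: 28.35
eef_pos: [617.2, -231.6, 59.7]
tool_rot: [3.132, 0.003, 1.6]
force: [-0.4, 0.0, 1.2]
width: 85.3
p [ 617.2 -231.6   59.7] rpy [3.132e+00 3.000e-03 1.600e+00] w 85.3 F [-0.4  0.   1.2] units [ 0.11 -0.17  2.05] rot [0.09 0.03 0.05]
```

```bash
python3 -m crank '[[[0.1,-0.15,0.2,0.09,0.03,0.05],[0,0,0.6,0,0,0],[0,0,0.6,0,0,0],[0,0,0.5,0,0,0],[0,0,0,0,0,0],[0,0,0,0,0,0]]]';python3 - <<'E'
from h import *
go([612.6,-228.7,-2],-3.118-np.pi/2)
E
```

```text
clock: 28.85
eef_pos: [617.6, -231.0, 8.8]
tool_rot: [3.132, 0.004, 1.595]
force: [-0.2, 0.0, 0.1]
width: 85.6
p [ 617.6 -231.     8.8] rpy [3.132 0.004 1.595] w 85.6 F [-0.2  0.   0.1] units [ 0.08 -0.17  0.36] rot [0.1  0.04 0.01]
```

```bash
python3 -m crank '[[[0.08,-0.17,0.1,0.1,0.04,0],[0,0,0,0,0,0],[0,0,0.2,0,0,0],[0,0,0,0,0,0],[0,0,0,0,0,0]]]';python3 - <<'E'
from h import *
go([612.6,-228.7,-2],-3.118-np.pi/2)
E
```

```text
clock: 29.27
eef_pos: [615.0, -229.8, 4.2]
tool_rot: [3.136, 0.002, 1.596]
force: [-0.1, 0.0, 0.5]
width: 85.8
p [ 615.  -229.8    4.2] rpy [3.136e+00 2.000e-03 1.596e+00] w 85.8 F [-0.1  0.   0.5] units [ 0.04 -0.08  0.21] rot [0.05 0.02 0.01]
```

```bash
python3 -m crank '[[[0.04,-0.1,0.15,0,0,0],[0,-0.02,0.05,0,0,0],[0,0,0,0,0,0],[0,0,0,0,0,0]]]';python3 -m crank '[[[0,0,0,0,0,0],[0,0,0,0,0,0],[0,0,0,0,0,0],[0,0,0,0,0,0],[0,0,0,0,0,0],[0,0,0,0,0,0],[0,0,0,0,0,0]]]' 1; python3 - <<'E'
from h import *
go([612.6,-228.7,100],-3.118-np.pi/2)
E
```

```text
clock: 29.6
eef_pos: [611.2, -228.6, -1.9]
tool_rot: [3.136, 0.002, 1.596]
force: [0.5, -0.5, -0.7]
width: 85.2
clock: 30.18
eef_pos: [614.8, -228.8, -0.5]
tool_rot: [3.13, 0.004, 1.596]
force: [1.0, 0.5, 0.3]
width: 37.3
p [ 6.148e+02 -2.288e+02 -5.000e-01] rpy [3.13  0.004 1.596] w 37.3 F [1.  0.5 0.3] units [-0.01 -0.03 -3.35] rot [0.11 0.04 0.02]
```

```bash
python3 -m crank '[[[0,0,0,0,0,0],[0,0,0,0,0,0],[0,-0.05,0.2,0,0,0],[0,0,0.1,0,0,0],[0,0,0,0,0,0],[0,0,0,0,0,0]]]' -0.2;python3 -c "
from h import *
go([612.6,-228.7,-9],-3.118-np.pi/2)"; python3 -m crank '[[[0,0,0,0,0,0],[0,0,0,0,0,0],[0,0,0,0,0,0],[0,0,0,0,0,0],[0,0,0,0,0,0],[0,0,0,0,0,0],[0,0,0,0,0,0]]]' 1; python3 - <<'E'
from h import *
go([612.6,-228.7,100],-3.118-np.pi/2)
E
```

```text
clock: 30.68
eef_pos: [611.5, -229.0, -11.5]
tool_rot: [3.132, 0.003, 1.595]
force: [0.2, -0.4, -0.6]
width: 51.4
p [ 611.5 -229.   -11.5] rpy [3.132e+00 3.000e-03 1.595e+00] w 51.4 F [ 0.2 -0.4 -0.6] units [ 0.01  0.04 -0.08] rot [0.09 0.03 0.01]
clock: 31.27
eef_pos: [615.1, -229.2, -10.4]
tool_rot: [3.126, 0.005, 1.596]
force: [0.1, 0.5, 0.7]
width: 38.0
p [ 615.1 -229.2  -10.4] rpy [3.126 0.005 1.596] w 38.0 F [0.1 0.5 0.7] units [-0.   -0.03 -3.68] rot [0.15 0.05 0.01]
```

```bash
python3 -m crank '[[[0,0,0,0,0,0],[0,0,0,0,0,0],[0,0,-0.15,0.1,0,0],[0,0,0,0,0,0],[0,0,0,0,0,0]]]' -0.2;python3 -c "
from h import *
go([612.6,-228.7,-6],-3.118-np.pi/2)"; python3 -m crank '[[[0,0,0,0,0,0],[0,0,0,0,0,0],[0,0,0,0,0,0],[0,0,0,0,0,0],[0,0,0,0,0,0],[0,0,-0.1,0,0,0],[0,0,-0.1,0,0,0]]]' 1; python3 - <<'E'
from h import *
go([612.6,-228.7,100],-3.118-np.pi/2)
E
```

```text
clock: 31.68
eef_pos: [613.2, -229.3, -6.0]
tool_rot: [3.141, 0.004, 1.595]
force: [-0.6, -0.4, -0.9]
width: 51.3
p [ 613.2 -229.3   -6. ] rpy [3.141 0.004 1.595] w 51.3 F [-0.6 -0.4 -0.9] units [ 0.02 -0.02 -0.  ] rot [0.01 0.04 0.01]
clock: 32.27
eef_pos: [613.0, -229.0, -0.2]
tool_rot: [3.142, 0.004, 1.595]
force: [-0.2, -0.3, -1.6]
width: 37.3
p [ 6.13e+02 -2.29e+02 -2.00e-01] rpy [3.142 0.004 1.595] w 37.3 F [-0.2 -0.3 -1.6] units [-0.   -0.01 -3.34] rot [0.   0.04 0.01]
```

```bash
python3 -m crank '[[[0,0,-0.3,0,0,0],[0,0,-0.5,0,0,0],[0,0,-0.7,0,0,0],[0,0,-0.8,0,0,0],[0,0,-0.8,0,0,0],[0,0,-0.5,0,0,0],[0,0,0,0,0,0]]]'; python3 - <<'E'
from h import *
im=ctrl.get_image("wrist");W=fcloud(im)
save(im,"w9.png",(20,20,512,384),1.5)
np.save("w9.npy",im,allow_pickle=True)
go([448.5,-26,110],-3.118-np.pi/2)
print([(round(r["conf"],2),np.round(r["extent"]).tolist()) for r in ctrl.search_frame("jar1_center",im)])
for n,(x,y) in dict(j1=(448,-26),j2=(382,-266)).items():
    m=(abs(W[...,0]-x)<75)&(abs(W[...,1]-y)<75)&(W[...,2]>51)&(W[...,2]<60);print(n,m.sum(),cv2.minEnclosingCircle(W[m][:,:2].astype(np.float32)))
E
```

```text
clock: 32.85
eef_pos: [609.7, -228.2, 113.8]
tool_rot: [-3.135, 0.002, 1.594]
force: [0.2, -0.5, -2.4]
width: 37.7
p [ 609.3 -227.9  112.6] rpy [-3.134e+00  1.000e-03  1.594e+00] w 37.8 F [ 1.2 -0.6 -1.8] units [ 6.85 -5.2   0.11] rot [-0.07  0.01 -0.01]
[(0.56, [99.0, 16.0, 92.0, 31.0]), (0.39, [260.0, 183.0, 42.0, 46.0])]
j1 404 ((444.79119873046875, -48.869667053222656), 34.73406982421875)
j2 1058 ((383.5370788574219, -264.77581787109375), 42.905921936035156)
```

View pics/w9.png

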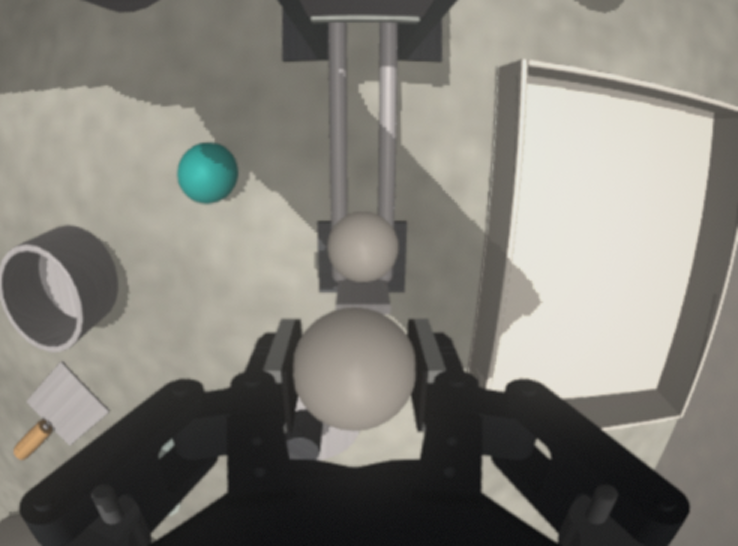

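Ball 1 is in the grip (355,370), the second ball has rolled to the stop (362,247), and jar 2 stands at (55,290). I'll take this ball to jar 2.

```bash
python3 -m crank '[[[-0.1,-0.4,0,0,0,0],[-0.15,-0.8,0,0,0,0],[-0.15,-0.9,0,0,0,0],[-0.15,-0.9,0,0,0,0],[-0.15,-0.9,0,0,0,0],[-0.15,-0.9,0,0,0,0],[-0.15,-0.9,0,0,0,0],[-0.15,-0.8,0,0,0,0],[-0.05,-0.4,0,0,0,0],[0,0,0,0,0,0],[0,0,0,0,0,0]]]'; python3 - <<'E'
from h import *
go([382.5,-265.3,60])
print(ctrl.read_state()["qpos"].round(2))
im=ctrl.get_image("top");W=cloud(im)
for n,(x,y) in dict(j1=(448,-26),j2=(382,-266)).items():
    m=(abs(W[...,0]-x)<60)&(abs(W[...,1]-y)<60)&(W[...,2]>51)&(W[...,2]<60);print(n,m.sum(),cv2.minEnclosingCircle(W[m][:,:2].astype(np.float32)))
E
```

```text
clock: 33.87
eef_pos: [383.8, -259.9, 99.5]
tool_rot: [-3.108, -0.014, 1.598]
force: [0.1, 0.1, -2.0]
width: 37.6
p [ 383.8 -259.9   99.5] rpy [-3.108 -0.014  1.598] w 37.6 F [ 0.1  0.1 -2. ] units [-0.2  -0.    1.31] rot [-0.32 -0.13  0.  ]
[ 0.16  0.6   0.54  2.09 -0.51  0.62  1.09]
j1 166 ((448.3204345703125, -26.5219783782959), 41.83373260498047)
j2 114 ((382.58905029296875, -265.05413818359375), 41.50188446044922)
```

```bash
python3 -m crank '[[[-0.18,0,0,-0.32,-0.13,0],[0,0,0.6,0,0,0],[0,0,0.8,0,0,0],[0,0,0.6,0,0,0],[0,0,0.3,0,0,0],[0,0,0,0,0,0],[0,0,0,0,0,0]]]'; python3 - <<'E'
from h import *
go([382.5,-265.3,19])
E
```

```text
clock: 34.5
eef_pos: [395.8, -264.0, 25.0]
tool_rot: [3.135, 0.002, 1.611]
force: [-0.0, -0.1, -0.6]
width: 37.6
p [ 395.8 -264.    25. ] rpy [3.135e+00 2.000e-03 1.611e+00] w 37.6 F [-0.  -0.1 -0.6] units [-0.03 -0.44  0.2 ] rot [0.06 0.02 0.  ]
```

```bash
python3 -m crank '[[[-0.03,-0.4,0,0,0,0],[0,-0.04,0.15,0,0,0],[0,0,0,0,0,0],[0,0,0,0,0,0]]]'; python3 - <<'E'
from h import *
go([382.5,-265.3,19])
E
```

```text
clock: 34.83
eef_pos: [383.7, -265.9, 21.1]
tool_rot: [3.133, 0.004, 1.613]
force: [0.1, -0.1, -1.2]
width: 37.2
p [ 383.7 -265.9   21.1] rpy [3.133 0.004 1.613] w 37.2 F [ 0.1 -0.1 -1.2] units [ 0.02 -0.04  0.07] rot [0.09 0.04 0.  ]
```

```bash
python3 -m crank '[[[0,-0.04,0.12,0,0,0],[0,0,0,0,0,0]]]'; python3 -m crank '[[[0,0,0,0,0,0],[0,0,0,0,0,0],[0,0,0,0,0,0],[0,0,0,0,0,0],[0,0,0,0,0,0],[0,0,0,0,0,0]]]' -0.15; python3 -m crank '[[[0,0,-0.4,0,0,0],[0,0,-0.7,0,0,0],[0,0,-0.9,0,0,0],[0,0,-0.9,0,0,0],[0,0,-0.5,0,0,0],[0,0,0,0,0,0]]]'; python3 - <<'E'
from h import *
go([612.6,-228.7,118],-3.118-np.pi/2)
im=ctrl.get_image("wrist");save(im,"w10.png",(150,90,360,330),2.4);np.save("w10.npy",im,allow_pickle=True);W=fcloud(im)
m=(abs(W[...,0]-382)<60)&(abs(W[...,1]+265)<60)&(W[...,2]>51)&(W[...,2]<60);print(m.sum(),cv2.minEnclosingCircle(W[m][:,:2].astype(np.float32)))
m=(abs(W[...,0]-382)<34)&(abs(W[...,1]+265)<34)&(W[...,2]>15)&(W[...,2]<50);w=W[m];print(len(w),w[np.argsort(w[:,2])[-30:]].mean(0))
E
```

```text
clock: 35.0
eef_pos: [383.0, -266.4, 18.0]
tool_rot: [3.131, 0.005, 1.613]
force: [0.5, 0.3, -1.1]
width: 37.6
clock: 35.5
eef_pos: [384.2, -267.1, 18.8]
tool_rot: [3.129, 0.007, 1.613]
force: [-0.3, 0.4, -0.1]
width: 49.0
clock: 36.0
eef_pos: [381.3, -265.9, 123.8]
tool_rot: [3.133, 0.004, 1.612]
force: [0.7, 0.4, 0.8]
width: 49.0
p [ 381.3 -265.9  123.8] rpy [3.133 0.004 1.612] w 49.0 F [0.7 0.4 0.8] units [0.92 7.75 0.26] rot [0.08 0.03 0.17]
1732 ((382.72802734375, -264.98504638671875), 42.304481506347656)
2012 [ 384.93457069 -288.03248197   49.31794957]
```

```bash
python3 - <<'E'
from h import *
im=np.load("w10.npy",allow_pickle=True).item();W=fcloud(im)
r=np.hypot(W[...,0]-382.7,W[...,1]+265)
w=W[(r<30)&(W[...,2]<52)];print(len(w),np.histogram(w[:,2],bins=[-5,4,10,20,30,36,40,44,48,52]));q=w[(w[:,2]>40)&(w[:,2]<48)];print(q.mean(0))
E
python3 -m crank '[[[0.1,0.4,0,0,0,0],[0.12,0.8,0,0,0,0.1],[0.12,0.95,0,0,0,0],[0.12,0.95,0,0,0,0],[0.12,0.95,0,0,0,0],[0.12,0.95,0,0,0,0],[0.12,0.95,0,0,0,0],[0.12,0.9,0,0,0,0],[0,0.5,0,0,0,0],[0,0.2,0,0,0,0],[0,0,0,0,0,0],[0,0,0,0,0,0]]]' -1
python3 -c "
from h import *
go([612.6,-228.7,60],-3.118-np.pi/2)"
```

```text
2529 (array([   0, 1210,    0,   75,  238,  318,  430,  258,    0]), array([-5,  4, 10, 20, 30, 36, 40, 44, 48, 52]))
[ 381.61856339 -264.72488695   43.21307713]
clock: 37.05
eef_pos: [616.8, -215.0, 104.2]
tool_rot: [-3.131, -0.015, 1.603]
force: [-1.0, -0.1, 0.2]
width: 85.3
p [ 616.8 -215.   104.2] rpy [-3.131 -0.015  1.603] w 85.3 F [-1.  -0.1  0.2] units [-0.47 -0.14  1.47] rot [-0.1  -0.14  0.08]
```

```bash
python3 -m crank '[[[-0.45,-0.14,0,-0.1,-0.14,0.08],[0,0,0.4,0,0,0],[0,0,0.8,0,0,0],[0,0,0.8,0,0,0],[0,0,0.5,0,0,0],[0,0,0,0,0,0],[0,0,0,0,0,0]]]'; python3 - <<'E'
from h import *
go([613,-228.7,-6],-3.118-np.pi/2)
E
```

```text
clock: 37.63
eef_pos: [602.7, -235.6, 24.5]
tool_rot: [-3.137, 0.003, 1.581]
force: [-0.6, -0.7, 0.2]
width: 85.3
p [ 602.7 -235.6   24.5] rpy [-3.137e+00  3.000e-03  1.581e+00] w 85.3 F [-0.6 -0.7  0.2] units [0.23 0.35 1.02] rot [-0.04  0.02 -0.13]
```

```bash
python3 -m crank '[[[0.23,0.35,0,-0.04,0,-0.13],[0,0,0,0,0,0],[0,0,0.4,0,0,0],[0,0,0.4,0,0,0],[0,0,0.1,0,0,0],[0,0,0,0,0,0],[0,0,0,0,0,0]]]'; python3 - <<'E'
from h import *
go([613,-228.7,-6],-3.118-np.pi/2)
E
```

```text
clock: 38.22
eef_pos: [615.4, -229.6, -1.7]
tool_rot: [3.137, 0.005, 1.595]
force: [-0.2, -0.7, -1.3]
width: 85.1
p [ 615.4 -229.6   -1.7] rpy [3.137 0.005 1.595] w 85.1 F [-0.2 -0.7 -1.3] units [ 0.03 -0.08  0.14] rot [0.05 0.05 0.  ]
```

```bash
python3 -m crank '[[[0.03,-0.08,0.14,0.05,0.05,0],[0,0,0,0,0,0],[0,0,0,0,0,0],[0,0,0,0,0,0],[0,0,0,0,0,0],[0,0,0,0,0,0],[0,0,0,0,0,0],[0,0,0,0,0,0],[0,0,-0.1,0,0,0],[0,0,-0.1,0,0,0]]]' 1; python3 -c "
from h import *
go([448.4,-26.5,113])"; python3 -m crank '[[[0,0,-0.3,0,0,0],[0,0,-0.5,0,0,0],[0,0,-0.7,0,0,0],[0,0,-0.8,0,0,0],[0,0,-0.8,0,0,0],[0,0,-0.5,0,0,0],[0,0,0,0,0,0]]]'; python3 -c "
from h import *
go([448.4,-26.5,113])"
```

```text
clock: 39.05
eef_pos: [613.2, -228.8, 0.1]
tool_rot: [3.141, -0.001, 1.594]
force: [-0.2, -0.3, -0.7]
width: 37.7
p [ 6.132e+02 -2.288e+02  1.000e-01] rpy [ 3.141e+00 -1.000e-03  1.594e+00] w 37.7 F [-0.2 -0.3 -0.7] units [ 6.87 -5.33 -3.76] rot [ 0.   -0.01 -0.  ]
clock: 39.63
eef_pos: [610.9, -229.2, 115.4]
tool_rot: [-3.138, -0.001, 1.593]
force: [-0.0, -1.2, -1.3]
width: 37.6
p [ 610.9 -229.2  115.4] rpy [-3.138e+00 -1.000e-03  1.593e+00] w 37.6 F [-0.  -1.2 -1.3] units [ 6.88 -5.27  0.11] rot [-0.03 -0.01  0.  ]
```

```bash
python3 -m crank '[[[0,-0.5,0,0,0,0],[0,-0.9,0,0,0,0],[0,-0.9,0,0,0,0],[0,-0.9,0,0,0,0],[0.2,-0.9,0,0,0,0],[0.5,-0.6,0,0,0,0],[0.8,-0.3,0,0,0,0],[0.9,0,0,0,0,0],[0.9,0,0,0,0,0],[0.9,0,0,0,0,0],[0.9,0,0,0,0,0],[0.9,0,0,0,0,0]]]'; python3 -m crank '[[[0.3,0,0,0,0,0],[0,0,0,0,0,0],[0,0,0,0,0,0]]]'; python3 - <<'E'
from h import *
go([448.4,-26.5,60],-3.118-np.pi/2)
print(ctrl.read_state()["qpos"].round(2))
im=ctrl.get_image("top");W=cloud(im)
for n,(x,y) in dict(j1=(448,-26),j2=(382,-266)).items():
    m=(abs(W[...,0]-x)<80)&(abs(W[...,1]-y)<80)&(W[...,2]>51)&(W[...,2]<60);print(n,m.sum(),cv2.minEnclosingCircle(W[m][:,:2].astype(np.float32)))
E
```

```text
clock: 40.63
eef_pos: [445.3, -54.2, 113.8]
tool_rot: [-3.138, 0.005, 1.577]
force: [0.4, 0.2, -0.8]
width: 37.4
clock: 40.88
eef_pos: [443.3, -38.1, 112.6]
tool_rot: [-3.134, 0.002, 1.587]
force: [0.1, -0.0, -1.3]
width: 37.6
p [443.3 -38.1 112.6] rpy [-3.134e+00  2.000e-03  1.587e+00] w 37.6 F [ 0.1 -0.  -1.3] units [0.39 0.19 1.75] rot [-0.07  0.02 -0.07]
[-0.4   0.55  0.61  2.16 -0.56  0.6   0.64]
j1 0 ((0.0, 0.0), 0.0)
j2 186 ((405.26336669921875, -262.1876525878906), 41.86571502685547)
```

```bash
python3 - <<'E'
from h import *
for n in("wrist","scene"):
    im=ctrl.get_image(n);W=(fcloud if n=="wrist" else cloud)(im)
    m=(abs(W[...,0]-448)<80)&(abs(W[...,1]+26)<70)&(W[...,2]>52)&(W[...,2]<60);w=W[m]
    print(n,m.sum(),cv2.minEnclosingCircle(w[:,:2].astype(np.float32)) if m.sum() else "", w.min(0) if m.sum() else "",w.max(0) if m.sum() else"")
E
```

```text
wrist 1838 ((448.7972106933594, -25.827945709228516), 42.0432243347168) [407.3466504  -67.11283478  52.0265577 ] [490.48055384  16.00380595  58.53877007]
scene 112 ((448.2195739746094, -26.30423927307129), 43.21475601196289) [407.3046407  -67.63253931  52.11093775] [491.39977092  13.3853044   59.68691827]
```

Jar 2 has been knocked aside to (405,−262), and jar 1 hasn't moved. I'll lower ball 2 into jar 1.

```bash
python3 -m crank '[[[0.4,0.19,0,-0.07,0,-0.07],[0,0,0.4,0,0,0],[0,0,0.8,0,0,0],[0,0,0.8,0,0,0],[0,0,0.4,0,0,0],[0,0,0,0,0,0],[0,0,0,0,0,0]]]'; python3 - <<'E'
from h import *
go([448.6,-26,18])
E
```

```text
clock: 41.62
eef_pos: [455.6, -31.1, 39.4]
tool_rot: [3.131, 0.005, 1.582]
force: [-0.3, 0.1, -1.7]
width: 37.2
p [455.6 -31.1  39.4] rpy [3.131 0.005 1.582] w 37.2 F [-0.3  0.1 -1.7] units [ 0.18 -0.24  0.71] rot [0.1  0.04 0.  ]
```

```bash
python3 -m crank '[[[0.18,-0.24,0.2,0.1,0.04,0],[0,0,0.3,0,0,0],[0,0,0.1,0,0,0],[0,0,0,0,0,0],[0,0,0,0,0,0]]]'; python3 - <<'E'
from h import *
go([448.6,-26,18])
E
```

```text
clock: 42.03
eef_pos: [450.1, -25.6, 21.7]
tool_rot: [3.138, 0.001, 1.581]
force: [-0.9, 0.5, -0.5]
width: 37.4
p [450.1 -25.6  21.7] rpy [3.138e+00 1.000e-03 1.581e+00] w 37.4 F [-0.9  0.5 -0.5] units [-0.01 -0.05  0.12] rot [0.04 0.   0.  ]
```

```bash
python3 -m crank '[[[0,-0.05,0.12,0,0,0],[0,0,0,0,0,0]]]'; python3 -m crank '[[[0,0,0,0,0,0],[0,0,0,0,0,0],[0,0,0,0,0,0],[0,0,0,0,0,0],[0,0,0,0,0,0],[0,0,0,0,0,0]]]' -0.15; python3 -m crank '[[[0,0,-0.4,0,0,0],[0,0,-0.7,0,0,0],[0,0,-0.9,0,0,0],[0,0,-0.9,0,0,0],[0,0,-0.5,0,0,0],[0,0,0,0,0,0]]]'; python3 - <<'E'
from h import *
go([431,332,118],1.594)
im=ctrl.get_image("wrist");W=fcloud(im);np.save("w11.npy",im,allow_pickle=True)
m=(abs(W[...,0]-448)<80)&(abs(W[...,1]+26)<70)&(W[...,2]>52)&(W[...,2]<60);c,r0=cv2.minEnclosingCircle(W[m][:,:2].astype(np.float32));print(c,r0)
r=np.hypot(W[...,0]-c[0],W[...,1]-c[1])
w=W[(r<30)&(W[...,2]<52)];print(np.histogram(w[:,2],bins=[-5,4,10,20,30,36,40,44,48,52])[0]);q=w[(w[:,2]>40)&(w[:,2]<48)];print(q.mean(0))
E
```

```text
clock: 42.2
eef_pos: [449.1, -25.6, 18.3]
tool_rot: [3.136, 0.001, 1.581]
force: [-0.6, -0.7, -1.6]
width: 37.2
clock: 42.7
eef_pos: [450.1, -25.9, 19.2]
tool_rot: [3.134, 0.001, 1.581]
force: [-0.2, 0.3, 0.1]
width: 49.1
clock: 43.2
eef_pos: [447.8, -26.5, 124.4]
tool_rot: [3.139, 0.001, 1.579]
force: [0.5, 0.1, 0.1]
width: 49.4
p [447.8 -26.5 124.4] rpy [3.139e+00 1.000e-03 1.579e+00] w 49.4 F [0.5 0.1 0.1] units [11.95 -0.46  0.2 ] rot [ 0.03  0.01 -0.14]
(448.4955139160156, -25.54891014099121) 42.193546295166016
[   1 1193    0   72  253  305  421  274    0]
[448.3351801  -24.12362399  43.21915646]
```

```bash
python3 -m crank '[[[0.5,0,0,0,0,0],[1,0,0,0,0,0],[1,0,0,0,0,0],[1,-0.05,0,0,0,0],[1,-0.05,0,0,0,0],[1,-0.05,0,0,0,0],[1,-0.05,0,0,0,0],[1,-0.05,0,0,0,0],[1,-0.05,0,0,0,0],[1,-0.05,0,0,0,0],[1,0,0,0,0,0],[0.8,0,0,0,0,0]]]' -1; python3 -m crank '[[[0,0,0,0,0,0],[0,0,0,0,0,0]]]'; python3 - <<'E'
from h import *
go([431,332,80])
print(ctrl.read_state()["qpos"].round(2))
im=ctrl.get_image("wrist");W=fcloud(im)
m=(abs(W[...,0]-431)<70)&(abs(W[...,1]-333)<70)
l=W[m&(W[...,2]>10)&(W[...,2]<17)];k=W[m&(W[...,2]>46)&(W[...,2]<53)];print(len(l),cv2.minEnclosingCircle(l[:,:2].astype(np.float32)),len(k),k.mean(0) if len(k) else "",cv2.minEnclosingCircle(k[:,:2].astype(np.float32)) if len(k) else "")
E
```

```text
clock: 44.25
eef_pos: [429.0, 319.8, 109.4]
tool_rot: [-3.13, 0.01, 1.565]
force: [0.7, 0.5, 0.4]
width: 85.4
clock: 44.42
eef_pos: [426.2, 326.3, 105.6]
tool_rot: [-3.127, 0.01, 1.576]
force: [0.2, -0.4, -0.4]
width: 85.3
p [426.2 326.3 105.6] rpy [-3.127  0.01   1.576] w 85.3 F [ 0.2 -0.4 -0.4] units [0.2  0.18 0.85] rot [-0.14  0.1  -0.  ]
[-1.14  0.7   0.69  1.91 -0.63  0.77 -0.08]
5348 ((431.37286376953125, 333.3659362792969), 44.22182083129883) 823 [430.83047789 334.50044878  48.98406748] ((430.7080078125, 334.09600830078125), 13.954635620117188)
```

Lid B is at (431,333.8). I'll go down to it.

```bash
python3 -m crank '[[[0.25,0.15,0,-0.14,0.1,0],[0,0,0.5,0,0,0],[0,0,0.9,0,0,0],[0,0,0.9,0,0,0],[0,0,0.5,0,0,0],[0,0,0,0,0,0],[0,0,0,0,0,0]]]'; python3 - <<'E'
from h import *
go([431,333.8,-23])
E
```

```text
clock: 45.05
eef_pos: [434.6, 327.1, 18.1]
tool_rot: [3.137, -0.002, 1.561]
force: [0.6, 0.4, -0.1]
width: 85.2
p [434.6 327.1  18.1] rpy [ 3.137e+00 -2.000e-03  1.561e+00] w 85.2 F [ 0.6  0.4 -0.1] units [ 0.22 -0.13  1.37] rot [ 0.04 -0.01 -0.  ]
```

```bash
python3 -m crank '[[[0.22,-0.13,0.1,0.04,0,0],[0,0,0.5,0,0,0],[0,0,0.5,0,0,0],[0,0,0.1,0,0,0],[0,0,0,0,0,0],[0,0,0,0,0,0]]]'; python3 - <<'E'
from h import *
go([431,333.8,-23])
E
```

```text
clock: 45.55
eef_pos: [434.7, 336.2, -13.3]
tool_rot: [3.134, -0.008, 1.557]
force: [-1.0, 0.3, 0.1]
width: 85.5
p [434.7 336.2 -13.3] rpy [ 3.134 -0.008  1.557] w 85.5 F [-1.   0.3  0.1] units [-0.09 -0.12  0.32] rot [ 0.07 -0.07 -0.  ]
```

```bash
python3 -m crank '[[[-0.09,-0.12,0.15,0.07,-0.07,0],[0,0,0.15,0,0,0],[0,0,0,0,0,0],[0,0,0,0,0,0]]]'; python3 -c "
from h import *
go([431,333.8,-23])"; python3 -m crank '[[[0,0,0,0,0,0],[0,0,0,0,0,0],[0,0,0,0,0,0],[0,0,0,0,0,0],[0,0,0,0,0,0],[0,0,0,0,0,0],[0,0,0,0,0,0],[0,0,0,0,0,0]]]' 1;python3 -c "
from h import *
go([431,333.8,100])"
```

```text
clock: 45.88
eef_pos: [432.2, 334.9, -20.4]
tool_rot: [3.138, -0.003, 1.557]
force: [0.6, -0.4, 0.4]
width: 85.1
p [432.2 334.9 -20.4] rpy [ 3.138e+00 -3.000e-03  1.557e+00] w 85.1 F [ 0.6 -0.4  0.4] units [-0.04 -0.04  0.09] rot [ 0.03 -0.02 -0.  ]
clock: 46.55
eef_pos: [432.5, 335.0, -19.6]
tool_rot: [3.138, -0.003, 1.557]
force: [-1.5, -0.9, 0.4]
width: 26.8
p [432.5 335.  -19.6] rpy [ 3.138e+00 -3.000e-03  1.557e+00] w 26.8 F [-1.5 -0.9  0.4] units [-0.03 -0.04 -3.99] rot [ 0.04 -0.03 -0.  ]
```

```bash
python3 -m crank '[[[0,0,-0.3,0,0,0],[0,0,-0.6,0,0,0],[0,0,-0.9,0,0,0],[0,0,-0.9,0,0,0],[0,0,-0.9,0,0,0],[0,0,-0.5,0,0,0],[0,0,0,0,0,0]]]'; python3 -m crank '[[[-0.5,0,0,0,0,0],[-0.9,0,0,0,0,0],[-1,0,0,0,0,0],[-1,0,0,0,0,0],[-1,0.05,0,0,0,0],[-1,0.05,0,0,0,0],[-1,0.05,0,0,0,0],[-1,0.05,0,0,0,0],[-1,0.05,0,0,0,0],[-1,0.05,0,0,0,0],[-1,0,0,0,0,0],[-0.9,0,0,0,0,0]]]'; python3 -m crank '[[[-0.3,0,0,0,0,0],[0,0,0,0,0,0],[0,0,0,0,0,0]]]';python3 - <<'E'
from h import *
go([448.5,-25,70])
im=ctrl.get_image("wrist");W=fcloud(im);save(im,"w12.png",(130,60,380,330),2.2)
m=(abs(W[...,0]-448)<70)&(abs(W[...,1]+26)<70)
s=W[m&(W[...,2]>52)&(W[...,2]<59)];print(len(s),s.min(0),s.max(0))
im=ctrl.get_image("scene");W=cloud(im);m=(abs(W[...,0]-448)<80)&(abs(W[...,1]+26)<70)&(W[...,2]>52)&(W[...,2]<60);w=W[m];print(len(w),cv2.minEnclosingCircle(w[:,:2].astype(np.float32)))
E
```

```text
clock: 47.13
eef_pos: [429.0, 331.9, 108.1]
tool_rot: [-3.138, 0.003, 1.555]
force: [0.7, 0.5, -2.3]
width: 26.0
clock: 48.13
eef_pos: [419.9, -23.4, 100.1]
tool_rot: [-3.119, 0.009, 1.569]
force: [0.7, 0.1, -2.3]
width: 26.7
clock: 48.38
eef_pos: [415.1, -42.1, 98.8]
tool_rot: [-3.115, 0.014, 1.554]
force: [0.6, 0.2, -2.4]
width: 26.3
p [415.1 -42.1  98.8] rpy [-3.115  0.014  1.554] w 26.3 F [ 0.6  0.2 -2.4] units [0.6  1.13 0.92] rot [-0.25  0.13 -0.  ]
1262 [408.08828144 -58.12660178  52.01216106] [490.02426604  16.09647566  58.47127641]
107 ((449.2130126953125, -24.994966506958008), 43.440826416015625)
```

```bash
python3 -m crank '[[[0.3,0.5,0,-0.25,0.13,0],[0.3,0.5,0,0,0,0],[0,0.1,0.3,0,0,0],[0,0,0.3,0,0,0],[0,0,0,0,0,0],[0,0,0,0,0,0]]]';python3 - <<'E'
from h import *
go([448.5,-25,45])
E
```

```text
clock: 48.98
eef_pos: [446.1, -15.6, 76.6]
tool_rot: [-3.136, -0.004, 1.569]
force: [-0.7, -1.4, -2.9]
width: 26.9
p [446.1 -15.6  76.6] rpy [-3.136 -0.004  1.569] w 26.9 F [-0.7 -1.4 -2.9] units [-0.32  0.09  1.05] rot [-0.05 -0.03  0.  ]
```

```bash
python3 -m crank '[[[-0.3,0.09,0.3,-0.05,-0.03,0],[0,0,0.4,0,0,0],[0,0,0.2,0,0,0],[0,0,0,0,0,0],[0,0,0,0,0,0]]]';python3 - <<'E'
from h import *
go([448.5,-25,34])
im=ctrl.get_image("scene");W=cloud(im)
for a,b in((53,59),(64,74)):
    m=(abs(W[...,0]-448)<60)&(abs(W[...,1]+26)<60)&(W[...,2]>a)&(W[...,2]<b);w=W[m];print(a,len(w),cv2.minEnclosingCircle(w[:,:2].astype(np.float32)))
im=ctrl.get_image("wrist");W=fcloud(im)
for a,b in((53,59),(62,80),(80,90)):
    m=(abs(W[...,0]-448)<60)&(abs(W[...,1]+26)<60)&(W[...,2]>a)&(W[...,2]<b);w=W[m];print(a,len(w),cv2.minEnclosingCircle(w[:,:2].astype(np.float32)),np.median(w[:,2]))
E
```

```text
clock: 49.4
eef_pos: [445.0, -24.9, 47.9]
tool_rot: [-3.136, -0.0, 1.569]
force: [0.5, -1.0, -2.4]
width: 26.7
p [445.  -24.9  47.9] rpy [-3.136 -0.     1.569] w 26.7 F [ 0.5 -1.  -2.4] units [-0.    0.12  0.46] rot [-0.05 -0.    0.  ]
53 42 ((456.7261047363281, -28.385461807250977), 39.470394134521484)
64 4 ((480.924560546875, -31.56486701965332), 18.28736114501953)
53 563 ((457.72515869140625, -2.232670307159424), 33.18528366088867) 55.77629469126287
62 1133 ((444.2583312988281, -25.861656188964844), 44.101531982421875) 79.68960463348536
80 8597 ((444.3173522949219, -26.128602981567383), 43.97871017456055) 80.90976302102018
```

```bash
python3 -m crank '[[[0.01,0.14,0,-0.05,0,0],[0,0,0.15,0,0,0],[0,0,0.2,0,0,0],[0,0,0.1,0,0,0],[0,0,0,0,0,0]]]';python3 - <<'E'
from h import *
go([449.2,-24.6,30])
E
```

```text
clock: 49.92
eef_pos: [451.7, -24.2, 35.0]
tool_rot: [3.136, -0.0, 1.571]
force: [-0.0, 0.3, -1.9]
width: 26.4
p [451.7 -24.2  35. ] rpy [ 3.136 -0.     1.571] w 26.4 F [-0.   0.3 -1.9] units [-0.01 -0.09  0.17] rot [ 0.05 -0.   -0.  ]
```

```bash
python3 -m crank '[[[0,-0.08,0,0.05,0,0],[0,0,0,0,0,0],[0,0,0.15,0,0,0],[0,0,0.05,0,0,0],[0,0,0,0,0,0]]]';python3 - <<'E'
from h import *
go([449.2,-24.6,30])
E
```

```text
clock: 50.33
eef_pos: [449.0, -24.3, 29.6]
tool_rot: [3.141, -0.002, 1.57]
force: [0.3, -0.6, -2.0]
width: 26.7
p [449.  -24.3  29.6] rpy [ 3.141e+00 -2.000e-03  1.570e+00] w 26.7 F [ 0.3 -0.6 -2. ] units [-0.01  0.01 -0.01] rot [ 0.   -0.01 -0.  ]
```

```bash
python3 -m crank '[[[0,0,0.06,0,0,0],[0,0,0,0,0,0],[0,0,0,0,0,0]]]';python3 -m crank '[[[0,0,0,0,0,0],[0,0,0,0,0,0],[0,0,0,0,0,0],[0,0,0,0,0,0],[0,0,0,0,0,0],[0,0,0,0,0,0]]]' -1; python3 -m crank '[[[0,0,-0.3,0,0,0],[0,0,-0.6,0,0,0],[0,0,-0.9,0,0,0],[0,0,-0.9,0,0,0],[0,0,-0.5,0,0,0],[0,0,0,0,0,0]]]'; python3 - <<'E'
from h import *
go([572,-377.7,120])
print(ctrl.read_state()["qpos"].round(2))
im=ctrl.get_image("wrist");W=fcloud(im);save(im,"w13.png",(60,20,450,340),1.9)
for a,b in((60,67),(96,102)):
    m=(abs(W[...,0]-448)<60)&(abs(W[...,1]+26)<60)&(W[...,2]>a)&(W[...,2]<b);w=W[m];print(a,len(w),cv2.minEnclosingCircle(w[:,:2].astype(np.float32)),np.median(w[:,2]),np.linalg.lstsq(np.c_[w[:,:2]-[448,-26],np.ones(len(w))],w[:,2],rcond=None)[0])
E
```

```text
clock: 50.58
eef_pos: [449.5, -24.5, 30.2]
tool_rot: [3.138, -0.004, 1.568]
force: [-0.0, 0.4, -2.0]
width: 26.4
clock: 51.08
eef_pos: [450.1, -24.7, 29.5]
tool_rot: [3.138, -0.003, 1.569]
force: [0.2, -0.7, -0.5]
width: 85.4
clock: 51.58
eef_pos: [447.9, -25.5, 127.7]
tool_rot: [-3.14, -0.002, 1.567]
force: [-0.1, -0.1, -1.5]
width: 85.0
p [447.9 -25.5 127.7] rpy [-3.140e+00 -2.000e-03  1.567e+00] w 85.0 F [-0.1 -0.1 -1.5] units [-11.73   4.18   0.22] rot [-0.02 -0.02  0.  ]
[-0.46  0.54  0.66  2.14 -0.55  0.64  0.59]
60 6275 ((448.0660705566406, -25.87479019165039), 44.26832962036133) 63.11975277339847 [-9.55071577e-04 -2.96247987e-03  6.31395624e+01]
96 993 ((447.8316650390625, -25.89191246032715), 14.003045082092285) 99.03964877310813 [-5.99781874e-03 -1.86595344e-02  9.89789989e+01]
```

View pics/w13.png

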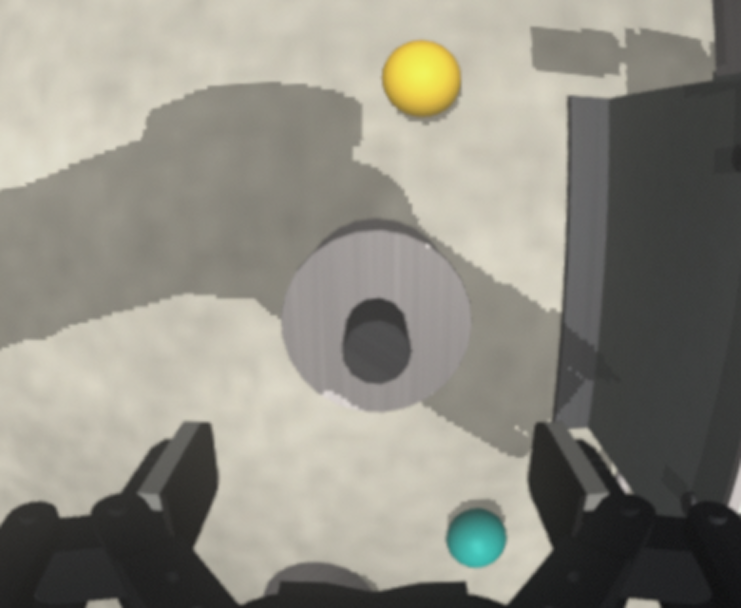

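Lid 1 is flat on jar 1: the disc centre (448.1,−25.9) is at z 63.1 with no tilt. Next is the lid at (572,−378).

```bash
python3 -m crank '[[[-0.5,0,0,0,0,0],[-0.9,0,0,0,0,0],[-1,0,0,0,0,0],[-1,0,0,0,0,0],[-1,0.3,0,0,0,0],[-1,0.5,0,0,0,0],[-1,0.7,0,0,0,0],[-1,0.7,0,0,0,0],[-1,0.7,0,0,0,0],[-1,0.7,0,0,0,0],[-1,0.4,0,0,0,0],[-0.7,0.2,0,0,0,0]]]'; python3 -m crank '[[[0,0,0,0,0,0],[0,0,0,0,0,0],[0,0,0,0,0,0]]]'; python3 - <<'E'
from h import *
go([571.6,-377.7,80],1.567)
print(ctrl.read_state()["qpos"].round(2))
im=ctrl.get_image("wrist");W=fcloud(im)
m=(abs(W[...,0]-571)<70)&(abs(W[...,1]+378)<70)
l=W[m&(W[...,2]>10)&(W[...,2]<17)];k=W[m&(W[...,2]>46)&(W[...,2]<53)];print(len(l),cv2.minEnclosingCircle(l[:,:2].astype(np.float32)),len(k),k.mean(0) if len(k) else "",cv2.minEnclosingCircle(k[:,:2].astype(np.float32)) if len(k) else "")
m=(abs(W[...,0]-405)<60)&(abs(W[...,1]+262)<60)&(W[...,2]>51)&(W[...,2]<60);print(m.sum(),cv2.minEnclosingCircle(W[m][:,:2].astype(np.float32)))
E
```

```text
clock: 52.63
eef_pos: [570.9, -356.9, 102.1]
tool_rot: [-3.117, -0.025, 1.582]
force: [-0.6, -0.3, 0.1]
width: 85.4
clock: 52.88
eef_pos: [568.1, -362.5, 95.6]
tool_rot: [-3.112, -0.026, 1.575]
force: [-0.6, 0.9, -0.4]
width: 85.5
p [ 568.1 -362.5   95.6] rpy [-3.112 -0.026  1.575] w 85.5 F [-0.6  0.9 -0.4] units [-0.52  0.13  0.5 ] rot [-0.28 -0.24  0.08]
[ 0.23  0.86  0.58  1.5  -0.53  0.98  0.96]
5256 ((572.5585327148438, -378.50177001953125), 44.14920425415039) 825 [ 572.46543967 -377.59243994   49.00446789] ((572.6026611328125, -378.417724609375), 13.969548225402832)
1659 ((406.0271911621094, -262.5489807128906), 42.48655319213867)
```

```bash
python3 -m crank '[[[-0.5,0.13,0,-0.28,-0.24,0.08],[0,0,0.5,0,0,0],[0,0,0.8,0,0,0],[0,0,0.8,0,0,0],[0,0,0.4,0,0,0],[0,0,0,0,0,0],[0,0,0,0,0,0]]]'; python3 - <<'E'
from h import *
go([572.6,-378.3,-21])
E
```

```text
clock: 53.52
eef_pos: [573.6, -364.7, 17.8]
tool_rot: [3.139, -0.009, 1.575]
force: [1.1, -0.6, 0.2]
width: 85.2
p [ 573.6 -364.7   17.8] rpy [ 3.139 -0.009  1.575] w 85.2 F [ 1.1 -0.6  0.2] units [-0.46 -0.04  1.29] rot [ 0.02 -0.09 -0.  ]
```

```bash
python3 -m crank '[[[-0.46,-0.04,0,0.02,-0.09,0],[0,0,0.4,0,0,0],[0,0,0.5,0,0,0],[0,0,0.1,0,0,0],[0,0,0,0,0,0],[0,0,0,0,0,0]]]'; python3 - <<'E'
from h import *
go([572.6,-378.3,-21])
E
```

```text
clock: 54.02
eef_pos: [574.7, -381.0, -11.4]
tool_rot: [3.137, 0.005, 1.577]
force: [0.3, -0.1, 0.7]
width: 85.6
p [ 574.7 -381.   -11.4] rpy [3.137 0.005 1.577] w 85.6 F [ 0.3 -0.1  0.7] units [ 0.09 -0.07  0.32] rot [0.04 0.04 0.  ]
```

```bash
python3 -m crank '[[[0.09,-0.07,0.15,0.04,0.04,0],[0,0,0.15,0,0,0],[0,0,0,0,0,0],[0,0,0,0,0,0]]]'; python3 -m crank '[[[0,0,0,0,0,0],[0,0,0,0,0,0],[0,0,0,0,0,0],[0,0,0,0,0,0],[0,0,0,0,0,0],[0,0,0,0,0,0],[0,0,0,0,0,0],[0,0,0,0,0,0]]]' 1;python3 -c "
from h import *
go([572.6,-378.3,100])"; python3 -m crank '[[[0,0,-0.3,0,0,0],[0,0,-0.6,0,0,0],[0,0,-0.9,0,0,0],[0,0,-0.9,0,0,0],[0,0,-0.9,0,0,0],[0,0,-0.5,0,0,0],[0,0,0,0,0,0]]]'; python3 -c "
from h import *
go([406,-262.5,90])"
```

```text
clock: 54.35
eef_pos: [572.6, -378.2, -20.9]
tool_rot: [3.141, 0.0, 1.577]
force: [-0.5, -0.2, 1.1]
width: 85.5
clock: 55.02
eef_pos: [573.3, -378.3, -19.9]
tool_rot: [3.14, 0.001, 1.577]
force: [0.1, -0.5, 0.7]
width: 26.2
p [ 573.3 -378.3  -19.9] rpy [3.140e+00 1.000e-03 1.577e+00] w 26.2 F [ 0.1 -0.5  0.7] units [-0.   -0.02 -4.  ] rot [0.02 0.01 0.  ]
clock: 55.6
eef_pos: [569.6, -375.8, 106.3]
tool_rot: [-3.135, -0.005, 1.576]
force: [0.8, -0.2, -3.3]
width: 26.7
p [ 569.6 -375.8  106.3] rpy [-3.135 -0.005  1.576] w 26.7 F [ 0.8 -0.2 -3.3] units [ 3.8  -5.43  0.6 ] rot [-0.06 -0.05  0.  ]
```

```bash
python3 -m crank '[[[0.3,-0.4,0,0,0,0],[0.6,-0.8,0,0,0,0],[0.6,-0.85,0,0,0,0],[0.6,-0.85,0,0,0,0],[0.6,-0.85,0,0,0,0],[0.5,-0.7,0,0,0,0],[0.2,-0.3,0,0,0,0],[0,0,0,0,0,0],[0,0,0,0,0,0]]]'; python3 - <<'E'
from h import *
go([406,-262.5,60],1.577)
im=ctrl.get_image("scene");W=cloud(im);m=(abs(W[...,0]-406)<60)&(abs(W[...,1]+262)<60)&(W[...,2]>52)&(W[...,2]<60);w=W[m];print(len(w),cv2.minEnclosingCircle(w[:,:2].astype(np.float32)))
E
```

```text
clock: 56.35
eef_pos: [416.1, -266.8, 102.9]
tool_rot: [-3.129, -0.008, 1.577]
force: [-0.0, -0.5, -1.8]
width: 26.6
p [ 416.1 -266.8  102.9] rpy [-3.129 -0.008  1.577] w 26.6 F [-0.  -0.5 -1.8] units [ 0.13 -0.32  1.44] rot [-0.12 -0.08  0.  ]
71 ((407.4461364746094, -262.1065979003906), 41.86971664428711)
```

```bash
python3 -m crank '[[[0.13,-0.32,0,-0.12,-0.08,0],[0,0,0.4,0,0,0],[0,0,0.6,0,0,0],[0,0,0.4,0,0,0],[0,0,0,0,0,0],[0,0,0,0,0,0]]]'; python3 - <<'E'
from h import *
go([406,-262.5,48],1.577)
im=ctrl.get_image("wrist");W=fcloud(im)
for a,b in((53,59),(70,100)):
    m=(abs(W[...,0]-406)<60)&(abs(W[...,1]+262)<60)&(W[...,2]>a)&(W[...,2]<b);w=W[m];print(a,len(w),cv2.minEnclosingCircle(w[:,:2].astype(np.float32)),np.median(w[:,2]))
E
```

```text
clock: 56.9
eef_pos: [415.3, -270.4, 59.2]
tool_rot: [3.133, 0.01, 1.579]
force: [-1.5, -0.6, -3.0]
width: 26.8
p [ 415.3 -270.4   59.2] rpy [3.133 0.01  1.579] w 26.8 F [-1.5 -0.6 -3. ] units [ 0.27 -0.31  0.37] rot [0.08 0.09 0.02]
53 1234 ((402.8797912597656, -251.5924072265625), 40.626468658447266) 55.845010535824215
70 9866 ((414.09906005859375, -270.39727783203125), 44.17497253417969) 92.16802203132019
```

```bash
python3 -m crank '[[[0.27,-0.28,0,0.08,0.09,0],[0,0,0,0,0,0],[0,0,0.3,0,0,0],[0,0,0.2,0,0,0],[0,0,0,0,0,0],[0,0,0,0,0,0]]]'; python3 - <<'E'
from h import *
go([407,-262.5,30],1.577)
E
```

```text
clock: 57.45
eef_pos: [408.6, -263.3, 44.8]
tool_rot: [3.138, 0.003, 1.58]
force: [-0.4, 0.3, -3.0]
width: 26.1
p [ 408.6 -263.3   44.8] rpy [3.138e+00 3.000e-03 1.580e+00] w 26.1 F [-0.4  0.3 -3. ] units [ 0.03 -0.05  0.49] rot [0.03 0.02 0.03]
```

```bash
python3 -m crank '[[[0.03,-0.05,0.2,0.03,0.02,0],[0,0,0.15,0,0,0],[0,0,0,0,0,0],[0,0,0,0,0,0]]]'; python3 - <<'E'
from h import *
go([407,-262.5,30],1.577)
E
```

```text
clock: 57.78
eef_pos: [407.1, -262.5, 33.1]
tool_rot: [-3.141, 0.0, 1.58]
force: [-0.4, -0.9, -2.4]
width: 26.2
p [ 407.1 -262.5   33.1] rpy [-3.141  0.     1.58 ] w 26.2 F [-0.4 -0.9 -2.4] units [ 0.  -0.   0.1] rot [-0.    0.    0.03]
```

```bash
python3 -m crank '[[[0,0,0.12,0,0,0],[0,0,0.04,0,0,0],[0,0,0,0,0,0],[0,0,0,0,0,0]]]'; python3 -m crank '[[[0,0,0,0,0,0],[0,0,0,0,0,0],[0,0,0,0,0,0],[0,0,0,0,0,0],[0,0,0,0,0,0],[0,0,0,0,0,0]]]' -1; python3 -m crank '[[[0,0,-0.3,0,0,0],[0,0,-0.6,0,0,0],[0,0,-0.9,0,0,0],[0,0,-0.9,0,0,0],[0,0,-0.9,0,0,0],[0,0,-0.9,0,0,0],[0,0,-0.5,0,0,0],[0,0,0,0,0,0]]]'; python3 - <<'E'
from h import *
go([407,-262.5,30],1.577)
im=ctrl.get_image("wrist");W=fcloud(im)
for a,b in((60,67),(96,102)):
    m=(abs(W[...,0]-406)<60)&(abs(W[...,1]+262)<60)&(W[...,2]>a)&(W[...,2]<b);w=W[m];print(a,len(w),cv2.minEnclosingCircle(w[:,:2].astype(np.float32)),np.median(w[:,2]),np.linalg.lstsq(np.c_[w[:,:2]-[406,-262],np.ones(len(w))],w[:,2],rcond=None)[0])
im=ctrl.get_image("top");save(im,"t14.png",scale=1.5);im=ctrl.get_image("scene");save(im,"s14.png",(110,140,370,320),3);W=cloud(im)
m=(W[...,0]>639)&(W[...,0]<670)&(abs(W[...,1]-129)<12)&(W[...,2]>120)&(W[...,2]<150);print("tip",W[m].min(0),W[m].max(0))
m=(abs(W[...,0]-448)<60)&(abs(W[...,1]+26)<60)&(W[...,2]>60)&(W[...,2]<67);print("lid1",cv2.minEnclosingCircle(W[m][:,:2].astype(np.float32)))
E
```

```text
clock: 58.12
eef_pos: [407.8, -263.2, 30.7]
tool_rot: [3.138, 0.0, 1.579]
force: [0.9, -1.0, -2.7]
width: 26.4
clock: 58.62
eef_pos: [408.6, -264.0, 30.7]
tool_rot: [3.137, 0.002, 1.579]
force: [-0.3, -0.1, -0.1]
width: 84.9
clock: 59.28
eef_pos: [405.3, -263.7, 189.8]
tool_rot: [3.141, -0.001, 1.575]
force: [0.1, -0.3, 0.0]
width: 85.7
p [ 405.3 -263.7  189.8] rpy [ 3.141e+00 -1.000e-03  1.575e+00] w 85.7 F [ 0.1 -0.3  0. ] units [0.04 0.05 5.33] rot [ 0.   -0.01 -0.02]
60 4249 ((406.9012451171875, -263.60809326171875), 44.06256866455078) 63.113815209405956 [-1.11509918e-03 -2.43795889e-03  6.31168375e+01]
96 631 ((406.31787109375, -263.1543884277344), 13.845568656921387) 99.03453897566843 [-2.62673900e-03 -8.69384651e-03  9.89873306e+01]
tip [639.35665084 120.32601097 132.81883178] [659.18461565 135.13846418 141.96912506]
lid1 ((447.73602294921875, -27.54490089416504), 44.931941986083984)
```

View pics/s14.png

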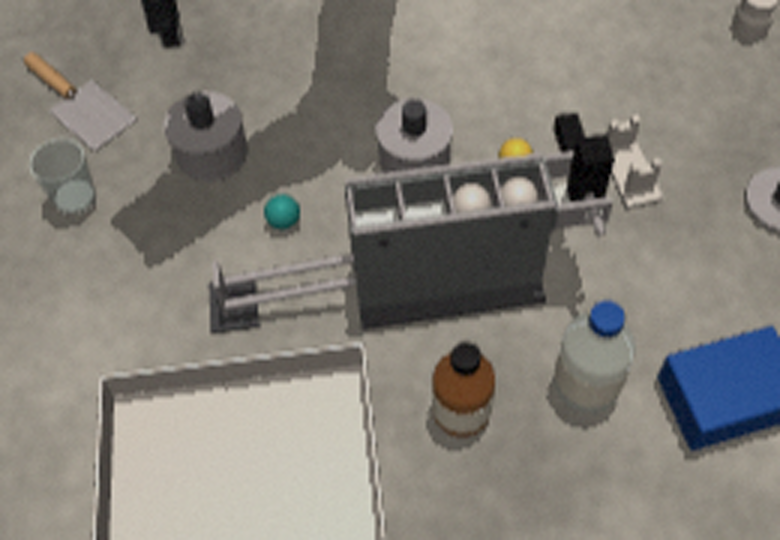

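The picture shows both jars lidded at (205,130) and (415,130), cells 3 and 4 still holding their balls, the rod through with its tip at (598,225), and the glassware standing. I'll hand it in.

```bash
python3 -c "
from cell import ctrl
print(ctrl.finish_job())"
```

```text
the job is handed in; nothing more can be done
None
```

The job is done and handed in at about 59 s. Both jars on the bench have one ball and a seated lid, and the gate is shut and locked again.

**What I did**
- I drew the rod, parked it on the rest and pulled the gate about 107 mm. Two balls came out; I then pushed the gate shut against its stop and threaded the rod back through all three holes.
- I put one ball in each of the two jars and set a lid on each. Jar 2 was knocked about 2 cm aside during the run, so I measured it again before putting on its lid.

**Last checks**
- **Lids:** both discs lie level at z 63.1 and are within about 1.5 mm of their jar centres.
- **Balls:** I saw a ball in each jar before lidding it. Two spare balls are still in the hopper.
- **Rod:** the tip reads x 659 and the far bracket's outer face about 637, so it stands out about 20 mm.
- **Glassware:** the beaker and the two reagent bottles by the hopper are upright in the last picture. I didn't look again at the other bottles, at the far left of the bench.

**What disagreed**
- The fingertips really sit about 40 mm behind the reported TCP, so my first grasp closed on air above the handle. I corrected for this from then on.
- The balls read 37 to 38 mm wide in the grip instead of 40, but held well.
- The hopper's position measured from its top rim was about 3 mm off in y from the bracket hole; I used the hole for threading the rod.

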